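# Pack turned gallery spindles by length and close the case

## Task

Sort the turned spindles by length into the fitted case: each one lying flat and straight (its length along the case's length) in the row that matches its length, including any that already lies in the wrong row. When all of them are in, set the loose cover into the case and press it down past the two ball catches until it sits level and fully home at both ends. Leave the bowl, the spray bottle and the chisel alone.

Things in the scene. Friction and masses are not known exactly. Their poses are not given: they have to be found in the camera images.
- case: Fixed open walnut case, 271 long (x) x 193 wide (y) x 52 high, origin under its centre. Felt floor at z = 8; two 6 mm dividers, top z = 30, part it along x into three rows, each 165 wide in y. Walls 14 thick up to a 5 mm ledge at z = 30; above it 253 x 175 clear, straight to z = 47, then bevelled out at 45 degrees to the rim. The cover seats on ledge and dividers, z = 30.
- row_short (a point): middle of the short row's felt floor; this row is 62 mm long in the case's x, centred at x = -90.5 mm in the case (its -x end)
- row_medium (a point): middle of the medium row's felt floor; 77 mm long in x, centred at x = -15 mm in the case
- row_long (a point): middle of the long row's felt floor; 92 mm long in x, centred at x = 75.5 mm in the case (its +x end)
- catch_a (a joint): sprung brass ball catch in the case's -x end wall, ball radius 5 mm, centre on the upper wall face at z = 40, y = 0; 0 = 5 mm proud, 0.005 m = pushed in. Slippery. The cover dropped in rests on the balls about 11 mm above its seat (or hangs aslant on one); a push of about 8 N over each ball snaps it past, and the balls then hold its edge down. Lifting it out takes about 20 N.
- catch_b (a joint): the same catch in the case's +x end wall
- cover: Loose walnut drop-in cover, 249 x 171 mm, 0.3 kg: edge 6 thick, ends bevelled 4 mm underneath; raised field (233 x 155) 10 thick. Origin: centre of its underside, x along its length. Pale wooden bar handle in its middle, 90 long (x), 20 wide (y), 25 high, top 35 mm above the underside. Fits the case either way round, 2 mm spare on each side; seated, its underside is at z = 30 in the case. Starts flat on the bench.
- cover_handle (a point): centre of the bar handle, 22.5 mm above the cover's underside
- cover_end_a (a point): point on top of the cover's field, 100 mm from its centre towards its -x end (10 mm above the underside); a good place to press
- cover_end_b (a point): the same at its +x end
- short1: short gallery spindle of pale wood, 54 mm long, 18 x 18 mm square at both ends and over the middle 22 mm, turned thinner between. Origin: its centre, x along its length; lying, its centre is 9 mm above what it lies on. Weighs about 15 g. May be absent (None). When present it starts lying on the bench.
- short2: short gallery spindle of pale wood, 54 mm long, 18 x 18 mm square at both ends and over the middle 22 mm, turned thinner between. Origin: its centre, x along its length; lying, its centre is 9 mm above what it lies on. Weighs about 15 g. May be absent (None). When present it starts lying on the bench.
- short3: short gallery spindle of pale wood, 54 mm long, 18 x 18 mm square at both ends and over the middle 22 mm, turned thinner between. Origin: its centre, x along its length; lying, its centre is 9 mm above what it lies on. Weighs about 15 g. May be absent (None). When present it starts on the felt in the long row, where it does not belong.
- medium1: medium gallery spindle of pale wood, 69 mm long, 18 x 18 mm square at both ends and over the middle 22 mm, turned thinner between. Origin: its centre, x along its length; lying, its centre is 9 mm above what it lies on. Weighs about 19 g. May be absent (None). When present it starts lying on the bench.
- medium2: medium gallery spindle of pale wood, 69 mm long, 18 x 18 mm square at both ends and over the middle 22 mm, turned thinner between. Origin: its centre, x along its length; lying, its centre is 9 mm above what it lies on. Weighs about 19 g. May be absent (None). When present it starts lying on the bench.
- medium3: medium gallery spindle of pale wood, 69 mm long, 18 x 18 mm square at both ends and over the middle 22 mm, turned thinner between. Origin: its centre, x along its length; lying, its centre is 9 mm above what it lies on. Weighs about 19 g. May be absent (None). When present it starts lying on the bench.
- long1: long gallery spindle of pale wood, 84 mm long, 18 x 18 mm square at both ends and over the middle 22 mm, turned thinner between. Origin: its centre, x along its length; lying, its centre is 9 mm above what it lies on. Weighs about 23 g. May be absent (None). When present it starts lying on the bench.
- long2: long gallery spindle of pale wood, 84 mm long, 18 x 18 mm square at both ends and over the middle 22 mm, turned thinner between. Origin: its centre, x along its length; lying, its centre is 9 mm above what it lies on. Weighs about 23 g. May be absent (None). When present it starts lying on the bench.
- long3: long gallery spindle of pale wood, 84 mm long, 18 x 18 mm square at both ends and over the middle 22 mm, turned thinner between. Origin: its centre, x along its length; lying, its centre is 9 mm above what it lies on. Weighs about 23 g. May be absent (None). When present it starts lying on the bench.
- bowl: bystander: loose turned wooden bowl, 110 mm across, 50 high, origin under its centre
- spray: bystander: loose white spray bottle with a blue cap, 60 mm across, 170 high, origin under its centre
- chisel: bystander: loose turning chisel lying on the bench at the left, 250 long, 28 high; x along it, handle to -x, origin under the ferrule between handle and blade
Not all that is in view belongs to the job. Leave any purple or yellow look-alike of the medium3 alone.

How it is judged (in metres and radians):
On the way, in this order (a step that is already met when the one before it is completed fails the run):
1. every spindle lies flat and straight in the row that matches its length (x of short1 in the frame of case between -0.1025 and -0.0785 m and y of short1 in the frame of case between -0.08 and 0.08 m and z of short1 in the frame of case between 0.012 and 0.022 m and angle between the x axis of each of short1, short2, short3, medium1, medium2, medium3, long1, long2, long3 and the x axis of case, either way round below 0.3 rad and x of short2 in the frame of case between -0.1025 and -0.0785 m and y of short2 in the frame of case between -0.08 and 0.08 m and z of short2 in the frame of case between 0.012 and 0.022 m and x of short3 in the frame of case between -0.1025 and -0.0785 m and y of short3 in the frame of case between -0.08 and 0.08 m and z of short3 in the frame of case between 0.012 and 0.022 m and x of medium1 in the frame of case between -0.027 and -0.003 m and y of medium1 in the frame of case between -0.08 and 0.08 m and z of medium1 in the frame of case between 0.012 and 0.022 m and x of medium2 in the frame of case between -0.027 and -0.003 m and y of medium2 in the frame of case between -0.08 and 0.08 m and z of medium2 in the frame of case between 0.012 and 0.022 m and x of medium3 in the frame of case between -0.027 and -0.003 m and y of medium3 in the frame of case between -0.08 and 0.08 m and z of medium3 in the frame of case between 0.012 and 0.022 m and x of long1 in the frame of case between 0.0635 and 0.0875 m and y of long1 in the frame of case between -0.08 and 0.08 m and z of long1 in the frame of case between 0.012 and 0.022 m and x of long2 in the frame of case between 0.0635 and 0.0875 m and y of long2 in the frame of case between -0.08 and 0.08 m and z of long2 in the frame of case between 0.012 and 0.022 m and x of long3 in the frame of case between 0.0635 and 0.0875 m and y of long3 in the frame of case between -0.08 and 0.08 m and z of long3 in the frame of case between 0.012 and 0.022 m), for 0.2 s.
2. the cover is pressed home and level in the case (z of cover_end_a in the frame of case between 0.037 and 0.043 m and z of cover_end_b in the frame of case between 0.037 and 0.043 m and angle between cover's own z axis and vertical below 0.03 rad and horizontal distance between cover and case below 0.008 m and angle between the x axis of cover and the x axis of case, either way round below 0.06 rad), for 0.2 s.
At the end, for the whole second after the job is handed in: Every spindle lies on the felt in its own row (centre within 12 mm of the row's middle, 5 mm of lying height, 17 degrees of straight); the cover's two ends are within 3 mm of seated height, tilt under 1.7 degrees, centred within 8 mm; all at rest (all of step 1 and all of step 2 and linear speed of each of short1, short2, short3, medium1, medium2, medium3, long1, long2, long3, cover below 0.02 m/s); the robot touches nothing.
It fails at once if the bowl is pushed away or tipped over (distance of bowl from where it was at the start of the episode above 0.04 m or angle between bowl's own z axis and vertical above 0.5 rad).
It fails at once if the spray is pushed away or tipped over (distance of spray from where it was at the start of the episode above 0.04 m or angle between spray's own z axis and vertical above 0.5 rad).
It fails at once if the chisel is pushed away or tipped over (distance of chisel from where it was at the start of the episode above 0.04 m or angle between chisel's own z axis and vertical above 0.5 rad).
Of short1, short2, short3, medium1, medium2, medium3, long1, long2, long3 only 7 to 9 are there at a start; the rules pass over those that are not, and their reading is None.
At some moment in a run one of short1, short2, medium1, medium2, medium3, long1, long2, long3 may be knocked a few centimetres aside while the robot is not near it.
Once in a run the grip may slacken for a moment while it holds something.
It also fails if it takes over 210 s, if anything falls off the work surface, if the arm or the gripper's body presses on something with over 40 N, if the wrist force passes 120 N, or if a joint passes its speed limit or range.

## Robot

A 6-joint arm with a two-finger parallel gripper is mounted at the origin on the work surface. World frame = base frame: x ahead of the robot, y to its left, z up, the work surface at z = 0. Lengths are in mm, angles in rad, forces in N, time in s.
With the tool pointing down it reaches from about 325 to 850 mm from the base axis. Payload 15.5 kg.
Tool frame: the origin (TCP) lies on the centre line of the jaws, within the pads' length; the fingertips stand 19 mm ahead of it and the grasp point (between the pads) is the TCP; z points along the fingers, y is the direction in which the jaws open and shut (so a half turn about z gives the same grasp; the last joint's range is limited). The gripper opens to 91 mm and grips with 3 to 60 N. Pads are 32 mm wide; open, the fingers measure 118 mm over their backs; the gripper's body (76 mm by 178 mm) begins 60 mm behind the grasp point.
Start: joints at [-1.236, 0.494, 1.345, -0, 1.302, -0.096], TCP at [261, -567.896, 211.415] pointing down, gripper open.
Joint ranges: [-2.91, 2.91], [-0.82, 2.16], [0.22, 2.67], [-1.22, 4.37], [0.12, 2.79], [-3.08, 3.08]. Speed limits (rad/s): [1.89, 1.89, 2.57, 3.01, 3.01, 3.01].

## Interface

Orientations are given as a rotation vector (axis times angle).
In Python, from rig import robot gives the robot as it stands.
- The arm moves only by the shell command python3 -m creep 'ROWS' [OPENING] [FORCE]. ROWS is JSON, a list of rows, each an object of numbers: "x", "y", "z": the shift along the tool's x, y, z scaled (see below); "rx", "ry", "rz": the turn, a rotation vector about the tool's x, y, z scaled (see below). In form: [{"x": .., "y": .., "z": .., "rx": .., "ry": .., "rz": ..}, ...]. A call has 1 to 8 rows; each row is the pose to reach, as a shift and turn from the pose measured when the call began, along the tool's axes at that moment; what a row does not reach only later rows make up. The controller multiplies each number of a shift by 0.5 m and each number of a turn by 45 degrees. A row lasts 1/10 s, in which the tool goes at most 50 mm and 8.59 degrees, less where a joint would pass 70% of its speed; a pose out of reach is approached as far as the arm can. A call with a number of a shift or a turn outside -1 to 1 is refused whole. A call with a gripper value outside its range is refused whole. OPENING is the closure in counts, from 0 (fully open) to 255 (shut), set as the call begins (- or left out, the last holds). The fingers move at their own pace and stop on an object; FORCE is the grip in N (left out, the last holds). Time passes only in rows, so rows that repeat a pose let the fingers close. It gives the time, the measured TCP pose, the force and the opening at its end, in the units of the state.
- robot.read_state(): the state, without advancing time (a new reading comes with each control period).
- robot.capture(name): name is "side" or "top" or "wrist"; returns the picture (400x640x3 uint8, red, green, blue); there is no depth.
- robot.calibration(name): a dict with "K" (3x3 intrinsics, pixels), "R" (3x3) and "t" (3): a world point X has camera coordinates R X + t. Camera axes: x right, y down, z forward; pixel columns grow to the right and rows downward; lengths in mm; the calibration is good to about 2 mm. A picture is of the moment at which its call begins: read the wrist's pose just before it. calibration takes no time and is no camera call; for the wrist camera it gives the pose at the moment of the call.
- robot.sign_off(): hands the job in, once; it reports no verdict.
The state is a dict: "time_s": time; "joints": joint angles; "joint_vel": joint speeds; "tau": joint torques, N m; "tool_pos": TCP position; "tool_rot": TCP orientation; "contact_force": force on the tool from outside, world axes, zero at the start; "ft_torque": the same for the moment, N m; "opening": finger opening in mm.
Only numpy, scipy, OpenCV 4.12 (cv2) and the standard library are available. Lean on these libraries where they do the work, as an engineer would, in place of code of your own. Each camera call takes 0.05 s, during which the arm holds its last target. There are 200 camera calls.

## Working session

There is one attempt and no reset: what is moved stays moved. The work goes in short steps, Python scripts to look and compute and a shell command to move; the robot and the scene stay as the last step left them, time stands still between calls to the robot, and variables do not carry over. Pictures are saved under pics/ and viewed, about 12 in all and at most 16, crops included, and the job is handed in when it is done.

```bash
ls; mkdir -p pics; python3 - <<'E'
from rig import robot
import cv2
print(robot.read_state())
for n in ("top","side"):
    c=robot.calibration(n); print(n,c)
    cv2.imwrite(f"pics/{n}0.png",robot.capture(n)[:,:,::-1])
E
```

```text
pics
{'time_s': 0.0, 'joints': array([-1.23550500e+00,  4.94205131e-01,  1.34614659e+00, -4.44873927e-06,
        1.30249774e+00, -9.54992446e-02]), 'joint_vel': array([ 0.00079475,  0.00073371, -0.00026245, -0.00092242, -0.00165202,
        0.00044924]), 'tau': array([-4.53108049e-03, -8.78820491e+01, -3.81859374e+01,  7.05616619e-02,
        5.33537369e-02, -1.25357365e-04]), 'tool_pos': array([ 260.8652781 , -567.52356684,  210.81938525]), 'tool_rot': array([-3.06777782e+00, -6.71199116e-01,  2.42724251e-04]), 'contact_force': array([ 0.05824895,  0.24520215, -0.77371385]), 'ft_torque': array([-0.05003167,  0.01186928,  0.01552248]), 'opening': 91.1898204081648}
top {'K': array([[380.41602845,   0.        , 319.75615927],
       [  0.        , 380.41602845, 201.71626479],
       [  0.        ,   0.        ,   1.        ]]), 'R': array([[ 2.18995212e-02, -9.99757171e-01,  2.45154216e-03],
       [-9.96954365e-01, -2.20215789e-02, -7.48134006e-02],
       [ 7.48492206e-02, -8.05698007e-04, -9.97194537e-01]]), 't': array([ -20.2307553 ,  554.30981658, 1300.93074453])}
side {'K': array([[418.39319316,   0.        , 319.47626366],
       [  0.        , 418.39319316, 203.22898196],
       [  0.        ,   0.        ,   1.        ]]), 'R': array([[-0.82974405, -0.55807508, -0.00877577],
       [-0.30936426,  0.47293487, -0.82500082],
       [ 0.46456277, -0.68182462, -0.56506338]]), 't': array([ 484.70224427,  235.47834441, 1002.85436556])}
```

View pics/top0.png

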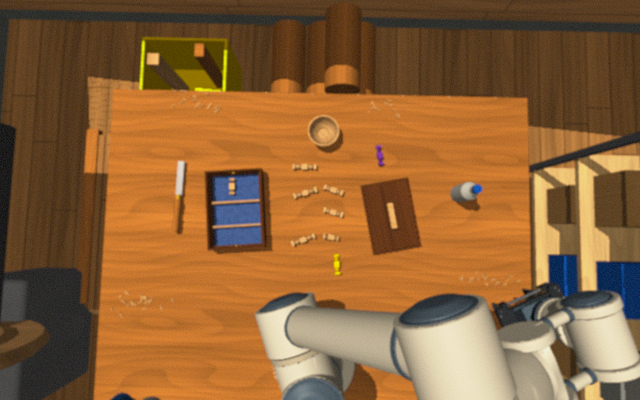

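```bash
cat > h.py <<'E'
from rig import robot
import numpy as np, cv2
from scipy.spatial.transform import Rotation as Rn
def ground(c,px,z):
    "world point on plane z seen at pixel px"
    d=c["R"].T@np.linalg.inv(c["K"])@np.array([px[0],px[1],1.]); o=-c["R"].T@c["t"]
    return o+d*(z-o[2])/d[2]
def proj(c,X):
    p=c["K"]@(c["R"]@np.asarray(X,float)+c["t"]); return p[:2]/p[2]
E
python3 - <<'E'
import cv2
a=cv2.imread("pics/top0.png")[115:275,170:430]
cv2.imwrite("pics/topc.png",cv2.resize(a,None,fx=3,fy=3,interpolation=cv2.INTER_CUBIC))
E
```

```text
(no output)
```

View pics/topc.png

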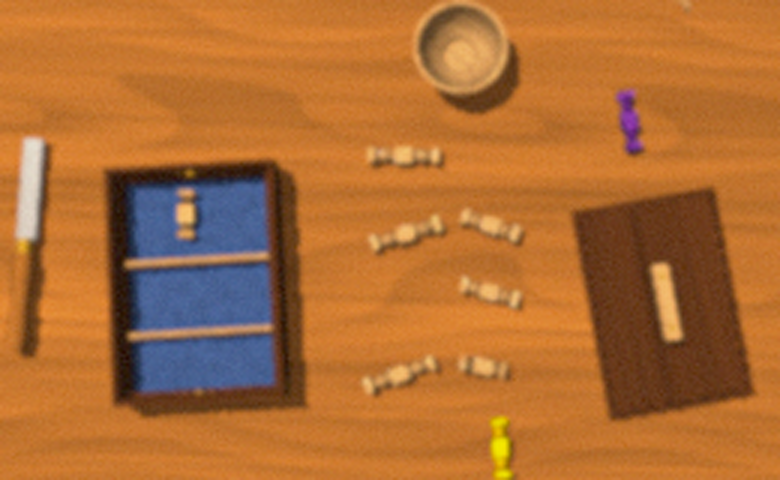

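```bash
cat >> h.py <<'E'
def spindles(img,c,z=12,lo=(8,45,150),hi=(24,135,255),box=None,amin=25):
    "pale blobs -> (centre mm, long-axis angle, length mm, px)"
    hsv=cv2.cvtColor(img,cv2.COLOR_RGB2HSV); m=cv2.inRange(hsv,lo,hi)
    m=cv2.morphologyEx(m,cv2.MORPH_CLOSE,np.ones((3,3)))
    out=[]
    for k in cv2.findContours(m,cv2.RETR_EXTERNAL,cv2.CHAIN_APPROX_NONE)[0]:
        p=k[:,0,:].astype(float)
        if len(p)<8: continue
        if box and not(box[0]<p[:,0].mean()<box[2] and box[1]<p[:,1].mean()<box[3]): continue
        w=np.array([ground(c,q,z)[:2] for q in p],np.float32)
        (cx,cy),(a,b),_=cv2.minAreaRect(w)
        bx=cv2.boxPoints(cv2.minAreaRect(w)); e=[bx[1]-bx[0],bx[2]-bx[1]]; v=max(e,key=np.linalg.norm)
        an=np.degrees(np.arctan2(v[1],v[0]))%180
        out.append((round(cx),round(cy),round(an),round(max(a,b)),round(min(a,b)),p.mean(0).round().tolist()))
    return out
E
python3 - <<'E'
from h import *
c=robot.calibration("top"); img=cv2.imread("pics/top0.png")[:,:,::-1].copy()
hsv=cv2.cvtColor(img,cv2.COLOR_RGB2HSV)
for p in [(305,167),(333,212),(304,205),(392,215),(232,186),(236,202),(280,180)]: print(p,hsv[p[1],p[0]])
for s in spindles(img,c,box=(170,115,430,275)): print(s)
q=lambda x,y:(170+(x+.5)/3-.5,115+(y+.5)/3-.5)
print("case rim z52");
C=[ground(c,q(*p),52) for p in [(106,172),(275,162),(286,394),(116,404)]]
for p in C: print(p.round())
print(np.mean(C,0).round(),"sides",[np.linalg.norm(C[i]-C[i-1]).round() for i in range(4)])
print("cover z6"); C=[ground(c,q(*p),6) for p in [(573,212),(713,188),(753,394),(612,419)]]
for p in C: print(p.round())
print(np.mean(C,0).round(),"sides",[np.linalg.norm(C[i]-C[i-1]).round() for i in range(4)])
E
```

```text
(305, 167) [ 17 141 242]
(333, 212) [ 17 139 240]
(304, 205) [ 14 192 203]
(392, 215) [ 18 140 240]
(232, 186) [ 18 138 246]
(236, 202) [ 15 133 165]
(280, 180) [ 14 192 189]
(467, 278, 94, 160, 8, [237.0, 225.0])
(512, -83, 1, 11, 7, [341.0, 215.0])
(550, 285, 95, 154, 8, [236.0, 201.0])
(604, 303, 2, 57, 18, [231.0, 185.0])
(631, 488, 177, 121, 25, [177.0, 176.0])
case rim z52
[645. 385.  52.]
[661. 194.  52.]
[399. 173.  52.]
[384. 363.  52.]
[522. 279.  52.] sides [np.float64(263.0), np.float64(192.0), np.float64(263.0), np.float64(190.0)]
cover z6
[ 617. -151.    6.]
[ 649. -315.    6.]
[ 409. -363.    6.]
[ 376. -200.    6.]
[ 513. -257.    6.] sides [np.float64(245.0), np.float64(168.0), np.float64(245.0), np.float64(167.0)]
```

```bash
sed -i 's/lo=(8,45,150),hi=(24,135,255)/lo=(8,45,190),hi=(24,165,255)/' h.py
python3 - <<'E'
from h import *
c=robot.calibration("top"); img=cv2.imread("pics/top0.png")[:,:,::-1].copy()
print("bench")
for s in spindles(img,c,box=(260,115,430,275)): print(s)
print("in case, floor z 20 / dividers z 30")
for s in spindles(img,c,z=20,box=(200,160,280,260)): print(s)
for s in spindles(img,c,z=30,lo=(8,45,150),hi=(24,150,255),box=(200,160,280,260)): print(s)
r=Rn.from_rotvec(robot.read_state()["tool_rot"]).as_matrix(); print(r.round(3)); w=robot.calibration("wrist"); print(w)
E
```

```text
bench
(435, -46, 91, 56, 17, [330.0, 236.0])
(424, 49, 110, 88, 18, [302.0, 239.0])
(520, -54, 76, 71, 20, [333.0, 212.0])
(514, -260, 11, 87, 19, [392.0, 215.0])
(589, 46, 110, 86, 20, [305.0, 192.0])
(601, -53, 73, 72, 19, [333.0, 189.0])
(680, 50, 91, 85, 14, [304.0, 166.0])
(811, -14, 1, 108, 107, [322.0, 129.0])
(870, -280, 34, 15, 7, [398.0, 115.0])
in case, floor z 20 / dividers z 30
(467, 278, 94, 156, 4, [236.0, 225.0])
(551, 285, 94, 156, 4, [236.0, 201.0])
(580, 300, 91, 10, 3, [232.0, 192.0])
(604, 303, 2, 18, 14, [231.0, 186.0])
(467, 276, 94, 162, 8, [236.0, 225.0])
(549, 281, 95, 159, 8, [236.0, 201.0])
(602, 298, 2, 56, 17, [232.0, 186.0])
[[ 0.909  0.418 -0.   ]
 [ 0.418 -0.909  0.001]
 [ 0.    -0.001 -1.   ]]
{'K': array([[295.54338744,   0.        , 319.76926582],
       [  0.        , 295.54338744, 201.29864478],
       [  0.        ,   0.        ,   1.        ]]), 'R': array([[ 4.18273399e-01, -9.08320666e-01, -9.65433269e-04],
       [-8.80769892e-01, -4.05845855e-01,  2.43994958e-01],
       [-2.22017480e-01, -1.01206276e-01, -9.69776020e-01]]), 't': array([-625.09015166,  -26.80913071,  389.76582806])}
```

```bash
cat >> h.py <<'E'
CASE=[523.,280.,4.5]
def incase(row,v,z,flip=0):
    x={"s":-90.5,"m":-15.,"l":75.5}[row]; a=np.radians(CASE[2])
    return (CASE[0]+x*np.cos(a)-v*np.sin(a),CASE[1]+x*np.sin(a)+v*np.cos(a),z,CASE[2]+180*flip)
def Rd(yaw): 
    a=np.radians(yaw); return np.array([[np.cos(a),np.sin(a),0],[np.sin(a),-np.cos(a),0],[0,0,-1.]])
def pose():
    s=robot.read_state(); return s["tool_pos"],Rn.from_rotvec(s["tool_rot"]).as_matrix()
def plan(wps,p=None):
    "units of each leg, each from the pose reached by the one before"
    p,R=p or pose()
    for w in wps:
        q,S=np.array(w[:3],float),Rd(w[3]); d=R.T@(q-p)/500; t=np.degrees(Rn.from_matrix(R.T@S).as_rotvec())/45
        print([round(float(k),1) for k in w],"->","x %.3f y %.3f z %.3f | rx %.3f ry %.3f rz %.3f"%(*d,*t), "rows>=%d"%max(np.linalg.norm(d)*10+.99,abs(t[2])*45/8.59+.99)); p,R=q,S
def st():
    s=robot.read_state(); p,R=pose(); print("t%.1f"%s["time_s"],p.round(1),"yaw %.1f"%np.degrees(np.arctan2(R[1,0],R[0,0])),"F",s["contact_force"].round(1),"open %.1f"%s["opening"])
E
python3 - <<'E'
from h import *
plan([(400,-200,200,15),(520,100,190,8),(603,300,150,2),(603,300,33,2),(603,300,110,2),incase("s",30,110),incase("s",30,34),incase("s",30,110)])
E
```

```text
[400.0, -200.0, 200.0, 15.0] -> x 0.560 y -0.552 z 0.022 | rx -0.001 ry -0.000 rz 0.215 rows>=8
[520.0, 100.0, 190.0, 8.0] -> x 0.387 y -0.517 z 0.020 | rx 0.000 ry 0.000 rz 0.156 rows>=7
[603.0, 300.0, 150.0, 2.0] -> x 0.220 y -0.373 z 0.080 | rx 0.000 ry 0.000 rz 0.133 rows>=5
[603.0, 300.0, 33.0, 2.0] -> x 0.000 y 0.000 z 0.234 | rx 0.000 ry 0.000 rz 0.000 rows>=3
[603.0, 300.0, 110.0, 2.0] -> x 0.000 y 0.000 z -0.154 | rx 0.000 ry 0.000 rz 0.000 rows>=2
[430.4, 302.8, 110.0, 4.5] -> x -0.345 y -0.018 z 0.000 | rx 0.000 ry 0.000 rz -0.056 rows>=4
[430.4, 302.8, 34.0, 4.5] -> x 0.000 y 0.000 z 0.152 | rx 0.000 ry 0.000 rz 0.000 rows>=2
[430.4, 302.8, 110.0, 4.5] -> x 0.000 y 0.000 z -0.152 | rx 0.000 ry 0.000 rz 0.000 rows>=2
```

```bash
R='python3 -m creep'
python3 -m creep '[{"x":0.56,"y":-0.552,"z":0.02,"rz":0.215},{"x":0.56,"y":-0.552,"z":0.02,"rz":0.215},{"x":0.56,"y":-0.552,"z":0.02,"rz":0.215},{"x":0.56,"y":-0.552,"z":0.02,"rz":0.215},{"x":0.56,"y":-0.552,"z":0.02,"rz":0.215},{"x":0.56,"y":-0.552,"z":0.02,"rz":0.215},{"x":0.56,"y":-0.552,"z":0.02,"rz":0.215},{"x":0.56,"y":-0.552,"z":0.02,"rz":0.215}]' 125 25
python3 -c "
from h import *
st();plan([(520,100,190,8),(603,300,150,2)])"
```

```text
t0.1 [ 260.9 -567.6  210.9] yaw 24.7 F [ 0.7 -0.  -0.2] open 91.0
[520.0, 100.0, 190.0, 8.0] -> x 1.028 y -0.997 z 0.043 | rx -0.001 ry 0.000 rz 0.371 rows>=15
[603.0, 300.0, 150.0, 2.0] -> x 0.220 y -0.373 z 0.080 | rx 0.000 ry 0.000 rz 0.133 rows>=5validation failed for argument at $[0]...
```

```bash
python3 -m creep '[{"x":0.56,"y":-0.552,"z":0.02,"rx":0,"ry":0,"rz":0.215},{"x":0.56,"y":-0.552,"z":0.02,"rx":0,"ry":0,"rz":0.215}]' 125 25
python3 -c "
from h import *
st()"
```

```text
time_s: 0.3
tool_pos: [296.2, -473.6, 208.1]
tool_rot: [-3.115, -0.398, 0.0]
contact_force: [1.0, 1.0, 0.7]
opening: 78.1
t0.3 [ 296.2 -473.6  208.1] yaw 14.6 F [1.  1.  0.7] open 78.1
```

```bash
python3 -c "
from h import *
plan([(430,-120,200,10)])"
```

```text
[430.0, -120.0, 200.0, 10.0] -> x 0.437 y -0.617 z 0.017 | rx -0.002 ry 0.000 rz 0.102 rows>=8
```

```bash
python3 -m creep '[{"x":0.437,"y":-0.617,"z":0.017,"rx":0,"ry":0,"rz":0.1},{"x":0.437,"y":-0.617,"z":0.017,"rx":0,"ry":0,"rz":0.1},{"x":0.437,"y":-0.617,"z":0.017,"rx":0,"ry":0,"rz":0.1},{"x":0.437,"y":-0.617,"z":0.017,"rx":0,"ry":0,"rz":0.1},{"x":0.437,"y":-0.617,"z":0.017,"rx":0,"ry":0,"rz":0.1},{"x":0.437,"y":-0.617,"z":0.017,"rx":0,"ry":0,"rz":0.1},{"x":0.437,"y":-0.617,"z":0.017,"rx":0,"ry":0,"rz":0.1},{"x":0.437,"y":-0.617,"z":0.017,"rx":0,"ry":0,"rz":0.1}]' 125 25 >/dev/null
python3 -m creep '[{"x":0.2,"y":-0.76,"z":0.03,"rx":0,"ry":0,"rz":0.1},{"x":0.2,"y":-0.76,"z":0.03,"rx":0,"ry":0,"rz":0.1},{"x":0.2,"y":-0.76,"z":0.03,"rx":0,"ry":0,"rz":0.1},{"x":0.2,"y":-0.76,"z":0.03,"rx":0,"ry":0,"rz":0.1},{"x":0.2,"y":-0.76,"z":0.03,"rx":0,"ry":0,"rz":0.1},{"x":0.2,"y":-0.76,"z":0.03,"rx":0,"ry":0,"rz":0.1},{"x":0.2,"y":-0.76,"z":0.03,"rx":0,"ry":0,"rz":0.1},{"x":0.2,"y":-0.76,"z":0.03,"rx":0,"ry":0,"rz":0.1}]' >/dev/null
python3 -c "
from h import *
st();plan([(540,290,250,4.5)])"
```

```text
t1.9 [461.  277.2 185.6] yaw 5.7 F [ 1.4 -0.9  0.4] open 46.5
[540.0, 290.0, 250.0, 4.5] -> x 0.160 y -0.010 z -0.129 | rx -0.003 ry 0.001 rz 0.027 rows>=3
```

```bash
python3 -m creep '[{"x":0.03,"y":0,"z":-0.04,"rx":0,"ry":0,"rz":0.03},{"x":0.03,"y":0,"z":-0.04,"rx":0,"ry":0,"rz":0.03},{"x":0.03,"y":0,"z":-0.04,"rx":0,"ry":0,"rz":0.03},{"x":0.03,"y":0,"z":-0.04,"rx":0,"ry":0,"rz":0.03}]' >/dev/null
python3 - <<'E'
from h import *
st(); c=robot.calibration("wrist"); im=robot.capture("wrist"); cv2.imwrite("pics/w1.png",im[:,:,::-1])
np.savez("w1.npz",**c)
plan([(603,300,150,2),(603,300,33,2)])
print("in case z20"); 
for s in spindles(im,c,z=20): print(s)
print("z30")
for s in spindles(im,c,z=30,lo=(8,45,140)): print(s)
c=robot.calibration("top"); im=robot.capture("top")
print("bench")
for s in spindles(im,c,box=(260,140,430,275)): print(s)
cv2.imwrite("pics/top1.png",im[:,:,::-1])
E
```

```text
t2.3 [475.2 277.7 204.9] yaw 4.3 F [ 0.6 -0.5 -1.2] open 46.2
[603.0, 300.0, 150.0, 2.0] -> x 0.258 y -0.025 z 0.110 | rx -0.002 ry 0.003 rz 0.051 rows>=3
[603.0, 300.0, 33.0, 2.0] -> x 0.000 y 0.000 z 0.234 | rx 0.000 ry 0.000 rz 0.000 rows>=3
in case z20
(272, 532, 94, 29, 6, [126.0, 315.0])
(305, 534, 90, 30, 8, [122.0, 294.0])
(327, 265, 94, 122, 35, [324.0, 292.0])
(318, 536, 89, 30, 10, [120.0, 286.0])
(371, 138, 9, 45, 4, [418.0, 270.0])
(412, 7, 94, 34, 4, [524.0, 249.0])
(396, 533, 95, 303, 52, [105.0, 223.0])
(465, 278, 94, 166, 5, [319.0, 193.0])
(554, -84, 91, 25, 3, [629.0, 143.0])
(549, 284, 94, 166, 6, [319.0, 122.0])
(539, 638, 137, 59, 26, [15.0, 108.0])
(501, 424, 0, 131, 78, [201.0, 149.0])
(600, 62, 94, 6, 2, [516.0, 93.0])
(581, 302, 93, 16, 6, [306.0, 93.0])
(514, 23, 95, 299, 185, [526.0, 157.0])
(590, 302, 94, 7, 1, [306.0, 85.0])
(598, -53, 72, 74, 18, [614.0, 102.0])
(613, 116, 94, 125, 12, [471.0, 76.0])
(583, 428, 90, 64, 24, [194.0, 81.0])
(604, 301, 3, 22, 17, [307.0, 71.0])
(606, 428, 88, 59, 6, [194.0, 60.0])
(635, 162, 78, 5, 1, [435.0, 51.0])
(635, 1
[... 479 characters left out ...]

(207, -5, 94, 32, 14, [500.0, 383.0])
(348, -8, 13, 51, 9, [528.0, 296.0])
(332, 267, 94, 125, 38, [320.0, 294.0])
(303, 527, 4, 57, 33, [122.0, 299.0])
(394, 273, 94, 6, 4, [318.0, 250.0])
(379, 145, 10, 67, 10, [417.0, 268.0])
(467, 278, 94, 164, 7, [319.0, 193.0])
(549, 284, 95, 164, 6, [319.0, 122.0])
(602, 301, 0, 53, 18, [308.0, 69.0])
(652, 294, 94, 4, 4, [317.0, 21.0])
(531, 283, 94, 811, 282, [298.0, 105.0])
bench
(435, -46, 91, 56, 17, [330.0, 236.0])
(429, 37, 110, 60, 19, [306.0, 238.0])
(520, -55, 75, 70, 20, [333.0, 212.0])
(514, -260, 11, 87, 18, [392.0, 215.0])
(589, 47, 105, 88, 20, [305.0, 192.0])
(600, -52, 71, 72, 18, [333.0, 189.0])
(680, 50, 91, 85, 14, [304.0, 166.0])
```

View pics/w1.png

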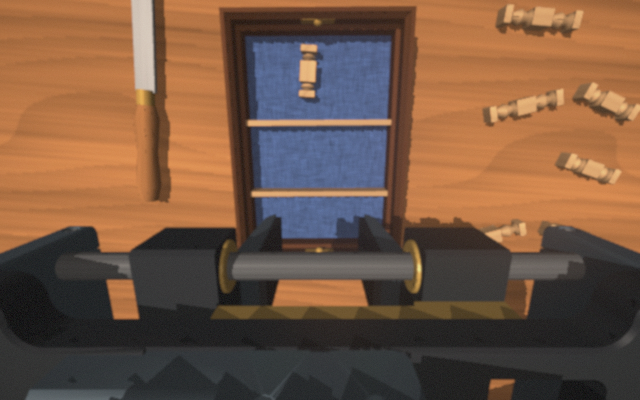

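View pics/top1.png

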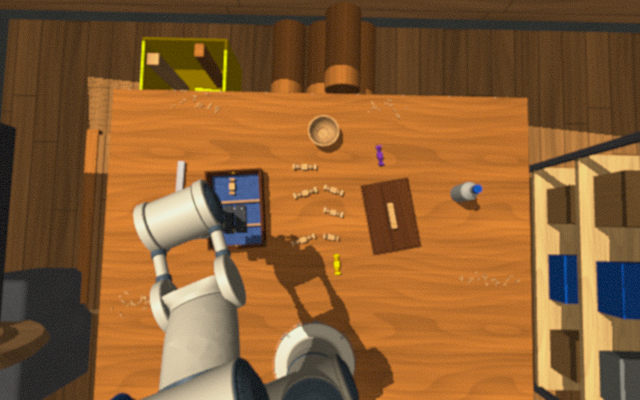

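```bash
sed -i 's/^CASE=.*/CASE=[523.,281.5,4.4]/' h.py
python3 -m creep '[{"x":0.258,"y":-0.026,"z":0.11,"rx":0,"ry":0,"rz":0.05},{"x":0.258,"y":-0.026,"z":0.11,"rx":0,"ry":0,"rz":0.05},{"x":0.258,"y":-0.026,"z":0.11,"rx":0,"ry":0,"rz":0.05},{"x":0.258,"y":-0.026,"z":0.11,"rx":0,"ry":0,"rz":0.05},{"x":0.258,"y":-0.026,"z":0.11,"rx":0,"ry":0,"rz":0.05}]' >/dev/null
python3 -m creep '[{"x":0,"y":0,"z":0.1,"rx":0,"ry":0,"rz":0},{"x":0,"y":0,"z":0.2,"rx":0,"ry":0,"rz":0},{"x":0,"y":0,"z":0.233,"rx":0,"ry":0,"rz":0},{"x":0,"y":0,"z":0.233,"rx":0,"ry":0,"rz":0}]' 
python3 -m creep '[{"x":0,"y":0,"z":0,"rx":0,"ry":0,"rz":0},{"x":0,"y":0,"z":0,"rx":0,"ry":0,"rz":0},{"x":0,"y":0,"z":0,"rx":0,"ry":0,"rz":0},{"x":0,"y":0,"z":0,"rx":0,"ry":0,"rz":0},{"x":0,"y":0,"z":0,"rx":0,"ry":0,"rz":0},{"x":0,"y":0,"z":0,"rx":0,"ry":0,"rz":0}]' 255 25
python3 -m creep '[{"x":0,"y":0,"z":-0.1,"rx":0,"ry":0,"rz":0},{"x":0,"y":0,"z":-0.16,"rx":0,"ry":0,"rz":0},{"x":0,"y":0,"z":-0.16,"rx":0,"ry":0,"rz":0}]'
python3 -c "
from h import *
st();plan([incase('s',30,110),incase('s',30,36)])"
```

```text
time_s: 3.3
tool_pos: [599.5, 298.8, 30.2]
tool_rot: [3.14, 0.055, -0.014]
contact_force: [0.3, -0.4, 0.9]
opening: 46.5
time_s: 3.9
tool_pos: [599.6, 298.9, 30.5]
tool_rot: [3.141, 0.055, -0.013]
contact_force: [1.2, 0.6, -0.1]
opening: 1.8
time_s: 4.2
tool_pos: [602.8, 299.9, 115.2]
tool_rot: [-3.139, -0.055, 0.002]
contact_force: [0.4, 0.5, 0.3]
opening: 0.3
t4.2 [602.8 299.9 115.2] yaw 2.0 F [0.4 0.5 0.3] open 0.3
[430.5, 304.5, 110.0, 4.4] -> x -0.344 y -0.021 z 0.011 | rx -0.003 ry 0.002 rz -0.053 rows>=4
[430.5, 304.5, 36.0, 4.4] -> x 0.000 y 0.000 z 0.148 | rx 0.000 ry 0.000 rz 0.000 rows>=2
```

```bash
python3 - <<'E'
from h import *
cv2.imwrite("pics/w2.png",robot.capture("wrist")[:,:,::-1]); im=robot.capture("top"); cv2.imwrite("pics/t2.png",cv2.resize(im[150:270,180:360,::-1],None,fx=2,fy=2))
st()
a=cv2.imread("pics/w2.png");b=cv2.imread("pics/t2.png");b=cv2.resize(b,(640,427))
cv2.imwrite("pics/v2.png",cv2.resize(np.vstack([a,b]),None,fx=.72,fy=.72))
E
```

```text
t4.3 [600.5 299.  111. ] yaw 2.0 F [-0.5 -0.9 -0.5] open 0.2
```

View pics/v2.png

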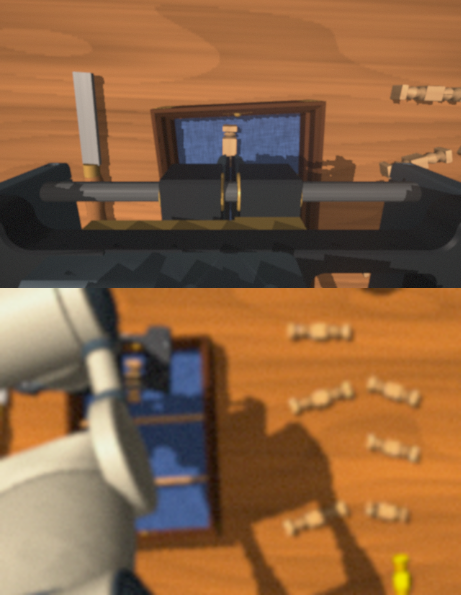

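```bash
python3 -m creep '[{"x":-0.1,"y":0,"z":-0.1,"rx":0,"ry":0,"rz":0},{"x":-0.2,"y":0,"z":-0.16,"rx":0,"ry":0,"rz":0},{"x":-0.2,"y":0,"z":-0.16,"rx":0,"ry":0,"rz":0},{"x":-0.2,"y":0,"z":-0.16,"rx":0,"ry":0,"rz":0}]' 125 25 >/dev/null
python3 - <<'E'
from h import *
st(); c=robot.calibration("wrist"); im=robot.capture("wrist"); st()
cv2.imwrite("pics/w3.png",im[:,:,::-1])
for s in spindles(im,c,z=20): 
    if abs(s[1]-281)<100 and s[0]>440: print(s)
print(proj(c,(603,300,17)),proj(c,(603,255,17)))
E
```

```text
t4.7 [498.6 295.7 192.8] yaw 2.1 F [-1.  0.  0.] open 29.5
t4.8 [500.  295.6 191.7] yaw 2.1 F [ 0.7 -0.4 -2. ] open 33.7
(458, 352, 97, 19, 5, [272.0, 217.0])
(461, 305, 95, 48, 5, [311.0, 215.0])
(465, 263, 95, 22, 4, [345.0, 214.0])
(469, 219, 94, 50, 4, [382.0, 212.0])
(549, 284, 95, 167, 6, [332.0, 144.0])
(580, 301, 92, 17, 5, [318.0, 115.0])
(601, 302, 2, 26, 17, [318.0, 94.0])
(628, 302, 92, 16, 5, [318.0, 69.0])
(671, 282, 92, 354, 25, [330.0, 24.0])
(687, 380, 92, 102, 6, [244.0, 2.0])
[319.1822477   93.50129113] [359.56112028  95.08390343]
```

View pics/w3.png

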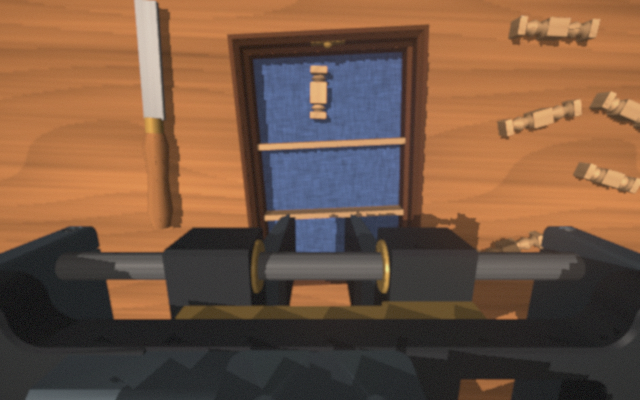

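```bash
python3 -m creep '[{"x":0.1,"y":-0.003,"z":0,"rx":0,"ry":0,"rz":0},{"x":0.207,"y":-0.003,"z":0.08,"rx":0,"ry":0,"rz":0},{"x":0.207,"y":-0.003,"z":0.16,"rx":0,"ry":0,"rz":0},{"x":0.207,"y":-0.003,"z":0.24,"rx":0,"ry":0,"rz":0},{"x":0.207,"y":-0.003,"z":0.32,"rx":0,"ry":0,"rz":0},{"x":0.207,"y":-0.003,"z":0.32,"rx":0,"ry":0,"rz":0},{"x":0.207,"y":-0.003,"z":0.32,"rx":0,"ry":0,"rz":0}]' 125 25 
python3 - <<'E'
from h import *
st(); a=robot.capture("wrist")[:,:,::-1]; b=robot.capture("side")[:,:,::-1]; c=robot.calibration("side"); st()
u,v=proj(c,(603,300,30)).astype(int); print(u,v)
b=cv2.resize(b[max(v-60,0):v+60,max(u-80,0):u+80],(640,480),interpolation=cv2.INTER_CUBIC)
cv2.imwrite("pics/v3.png",b); cv2.imwrite("pics/w4.png",a)
E
```

```text
time_s: 5.45
tool_pos: [602.1, 300.4, 30.1]
tool_rot: [3.14, 0.056, -0.015]
contact_force: [-0.6, -0.4, -0.6]
opening: 46.3
t5.5 [602.1 300.4  30.1] yaw 2.0 F [-0.6 -0.4 -0.6] open 46.3
t5.5 [603.6 301.2  32.7] yaw 2.1 F [ 0.7 -0.3  0.3] open 46.2
247 268
```

View pics/v3.png

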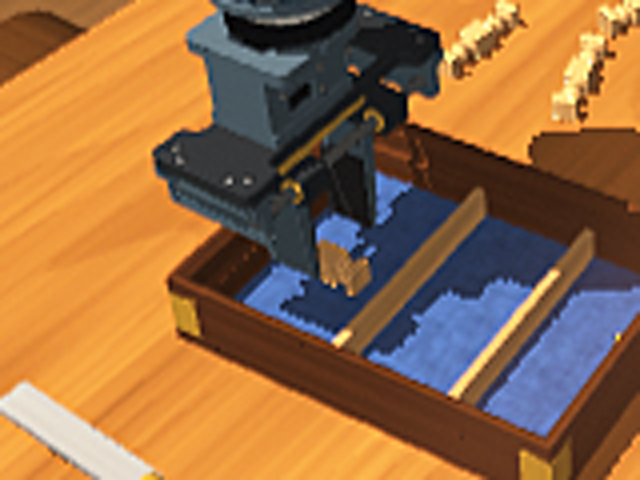

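```bash
for i in 1 2 3 4; do python3 -m creep '[{"x":0,"y":0,"z":0.002,"rx":0,"ry":0,"rz":0}]' 255 25 | egrep 'pos|force|opening'; done
python3 -c "
from h import *
st(); cv2.imwrite('pics/w5.png',robot.capture('wrist')[:,:,::-1])
b=robot.capture('side')[208:328,167:327,::-1]
cv2.imwrite('pics/v4.png',cv2.resize(b,(640,480),interpolation=cv2.INTER_CUBIC))"
```

```text
tool_pos: [604.7, 301.6, 33.8]
contact_force: [-0.5, 0.1, -0.6]
opening: 41.3
tool_pos: [605.7, 302.0, 34.5]
contact_force: [1.2, 0.8, 0.3]
opening: 33.5
tool_pos: [606.3, 302.3, 34.8]
contact_force: [1.1, -0.3, -0.8]
opening: 25.4
tool_pos: [606.7, 302.4, 34.5]
contact_force: [-0.2, -0.5, -0.1]
opening: 17.0
t6.0 [606.7 302.4  34.5] yaw 2.1 F [-0.2 -0.5 -0.1] open 17.0
```

View pics/v4.png

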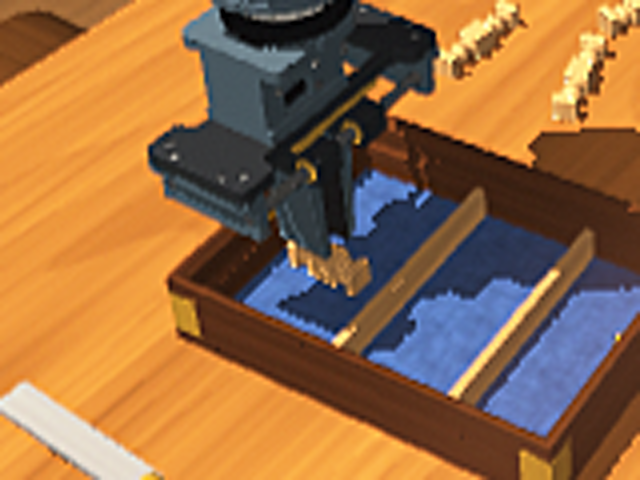

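```bash
for i in 1 2; do python3 -m creep '[{"x":0,"y":0,"z":0,"rx":0,"ry":0,"rz":0},{"x":0,"y":0,"z":0,"rx":0,"ry":0,"rz":0}]' 255 25 | egrep 'pos|force|opening'; done
```

```text
tool_pos: [606.5, 302.3, 34.0]
contact_force: [0.3, 0.5, -0.5]
opening: 0.3
tool_pos: [606.4, 302.3, 33.9]
contact_force: [-0.7, 0.1, 0.4]
opening: 0.3
```

View pics/w5.png

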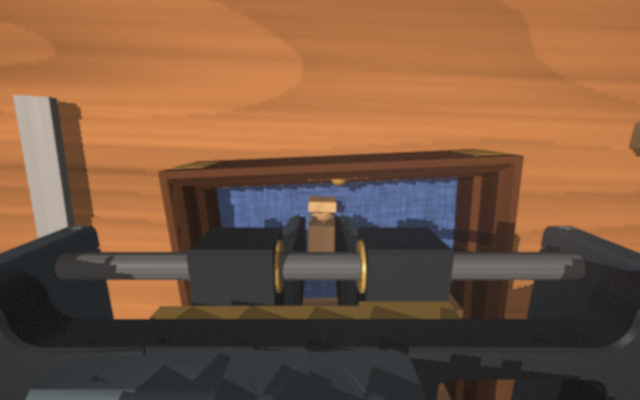

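```bash
for i in 1 2 3 4 5 6; do python3 -m creep '[{"x":0,"y":0,"z":0.004,"rx":0,"ry":0,"rz":0},{"x":0,"y":0,"z":0.004,"rx":0,"ry":0,"rz":0},{"x":0,"y":0,"z":0.004,"rx":0,"ry":0,"rz":0}]' | egrep 'pos|force'; done; python3 -c "
from h import *
c=robot.calibration('side');p,R=pose()
print('tip px',proj(c,p+R@[0,0,19])-[167,208],'tcp px',proj(c,p)-[167,208],'spindle top',proj(c,(603,301,26))-[167,208])
b=robot.capture('side')[238:308,197:297,::-1]
cv2.imwrite('pics/v5.png',cv2.resize(b,(800,560),interpolation=cv2.INTER_CUBIC))"
```

```text
tool_pos: [606.3, 302.3, 31.8]
contact_force: [-0.4, 0.7, 1.2]
tool_pos: [606.3, 302.3, 29.7]
contact_force: [0.3, 0.9, -0.8]
tool_pos: [606.2, 302.3, 27.6]
contact_force: [-0.6, -0.1, 1.2]
tool_pos: [606.2, 302.3, 25.6]
contact_force: [-0.7, -0.8, -0.2]
tool_pos: [606.4, 302.4, 23.8]
contact_force: [-0.2, 0.0, 4.8]
tool_pos: [606.5, 302.4, 23.7]
contact_force: [-9.6, -5.3, 30.1]
tip px [79.59050863 67.97715629] tcp px [78.82579679 62.54543365] spindle top [80.12101678 62.07141193]
```

```bash
python3 -m creep '[{"x":0,"y":0,"z":-0.008,"rx":0,"ry":0,"rz":0},{"x":0,"y":0,"z":-0.008,"rx":0,"ry":0,"rz":0},{"x":0,"y":0,"z":-0.008,"rx":0,"ry":0,"rz":0}]' | egrep 'pos|force'
```

```text
tool_pos: [606.4, 302.4, 27.5]
contact_force: [0.1, 0.4, 0.4]
```

View pics/v5.png

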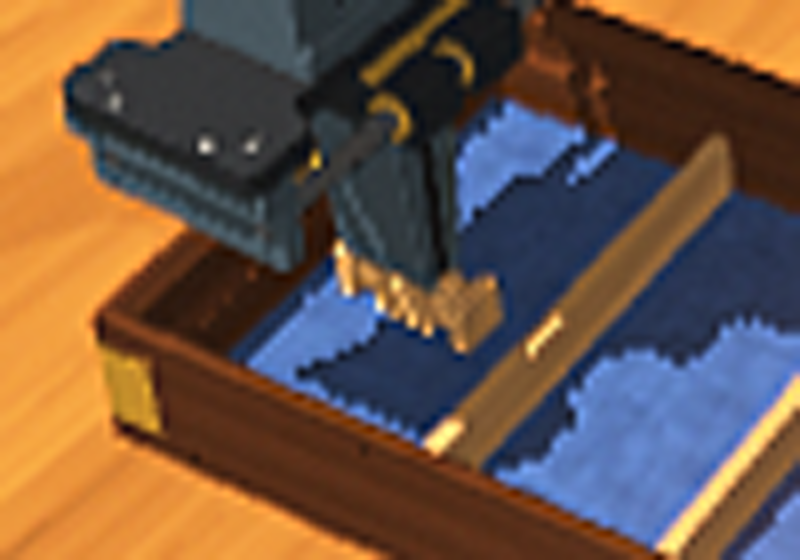

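```bash
python3 -m creep '[{"x":-0.006,"y":0.002,"z":-0.01,"rx":0,"ry":0,"rz":0},{"x":-0.006,"y":0.002,"z":-0.01,"rx":0,"ry":0,"rz":0},{"x":-0.006,"y":0.002,"z":-0.01,"rx":0,"ry":0,"rz":0},{"x":-0.006,"y":0.002,"z":-0.01,"rx":0,"ry":0,"rz":0},{"x":-0.006,"y":0.002,"z":-0.01,"rx":0,"ry":0,"rz":0}]' 125 25| egrep 'pos|force|open'
python3 -m creep '[{"x":0,"y":0,"z":0.02,"rx":0,"ry":0,"rz":0},{"x":0,"y":0,"z":0.042,"rx":0,"ry":0,"rz":0},{"x":0,"y":0,"z":0.042,"rx":0,"ry":0,"rz":0},{"x":0,"y":0,"z":0.042,"rx":0,"ry":0,"rz":0}]' | egrep 'pos|force'
python3 -m creep '[{"x":0,"y":0,"z":0,"rx":0,"ry":0,"rz":0},{"x":0,"y":0,"z":0,"rx":0,"ry":0,"rz":0},{"x":0,"y":0,"z":0,"rx":0,"ry":0,"rz":0},{"x":0,"y":0,"z":0,"rx":0,"ry":0,"rz":0},{"x":0,"y":0,"z":0,"rx":0,"ry":0,"rz":0},{"x":0,"y":0,"z":0,"rx":0,"ry":0,"rz":0}]' 255 25| egrep 'pos|force|open'
```

```text
tool_pos: [603.4, 301.3, 32.4]
contact_force: [0.1, -0.0, -0.3]
opening: 37.5
tool_pos: [603.1, 301.2, 10.6]
contact_force: [-0.2, 0.1, 0.3]
tool_pos: [603.2, 301.2, 10.8]
contact_force: [-0.6, 0.7, 3.5]
opening: 17.5
```

```bash
python3 -m creep '[{"x":0,"y":0,"z":-0.08,"rx":0,"ry":0,"rz":0},{"x":0,"y":0,"z":-0.14,"rx":0,"ry":0,"rz":0},{"x":0,"y":0,"z":-0.14,"rx":0,"ry":0,"rz":0},{"x":0,"y":0,"z":-0.14,"rx":0,"ry":0,"rz":0}]' | egrep 'pos|force|open'
python3 -c "
from h import *
st();plan([incase('s',30,80),incase('s',30,11)])"
```

```text
tool_pos: [603.3, 301.1, 81.3]
contact_force: [-0.8, -0.3, -1.4]
opening: 17.8
t10.5 [603.3 301.1  81.3] yaw 2.1 F [-0.8 -0.3 -1.4] open 17.8
[430.5, 304.5, 80.0, 4.4] -> x -0.345 y -0.019 z 0.002 | rx -0.005 ry -0.004 rz -0.052 rows>=4
[430.5, 304.5, 11.0, 4.4] -> x 0.000 y 0.000 z 0.138 | rx 0.000 ry 0.000 rz 0.000 rows>=2
```

```bash
python3 -m creep '[{"x":-0.1,"y":-0.019,"z":0,"rx":0,"ry":0,"rz":-0.05},{"x":-0.2,"y":-0.019,"z":0,"rx":-0.005,"ry":-0.004,"rz":-0.05},{"x":-0.3,"y":-0.019,"z":0,"rx":-0.005,"ry":-0.004,"rz":-0.05},{"x":-0.345,"y":-0.019,"z":0,"rx":-0.005,"ry":-0.004,"rz":-0.05},{"x":-0.345,"y":-0.019,"z":0,"rx":-0.005,"ry":-0.004,"rz":-0.05},{"x":-0.345,"y":-0.019,"z":0,"rx":-0.005,"ry":-0.004,"rz":-0.05},{"x":-0.345,"y":-0.019,"z":0,"rx":-0.005,"ry":-0.004,"rz":-0.05}]' | egrep 'pos|force|open'
python3 -m creep '[{"x":0,"y":0,"z":0.06,"rx":0,"ry":0,"rz":0},{"x":0,"y":0,"z":0.11,"rx":0,"ry":0,"rz":0},{"x":0,"y":0,"z":0.137,"rx":0,"ry":0,"rz":0},{"x":0,"y":0,"z":0.137,"rx":0,"ry":0,"rz":0},{"x":0,"y":0,"z":0.137,"rx":0,"ry":0,"rz":0},{"x":0,"y":0,"z":0.137,"rx":0,"ry":0,"rz":0}]' | egrep 'pos|force|open'
python3 -m creep '[{"x":0,"y":0,"z":0,"rx":0,"ry":0,"rz":0},{"x":0,"y":0,"z":0,"rx":0,"ry":0,"rz":0},{"x":0,"y":0,"z":0,"rx":0,"ry":0,"rz":0},{"x":0,"y":0,"z":0,"rx":0,"ry":0,"rz":0}]' 155 | egrep 'pos|force|open'
python3 -m creep '[{"x":0,"y":0,"z":-0.1,"rx":0,"ry":0,"rz":0},{"x":0,"y":0,"z":-0.18,"rx":0,"ry":0,"rz":0},{"x":0,"y":0,"z":-0.18,"rx":0,"ry":0,"rz":0},{"x":0,"y":0,"z":-0.18,"rx":0,"ry":0,"rz":0}]' | egrep 'pos|force|open'
python3 - <<'E'
from h import *
c=robot.calibration("top"); im=robot.capture("top")
for s in spindles(im,c,box=(200,140,350,275)): print(s)
st(); 
for s,L in (((424,49,110),"l"),((435,-46,91),"s")):
    plan([((430+s[0])/2,170,100,50),(s[0],s[1],100,s[2]),(s[0],s[1],4,s[2])])
E
```

```text
tool_pos: [431.7, 304.5, 80.4]
contact_force: [0.1, 1.3, 0.8]
opening: 17.6
tool_pos: [432.4, 304.6, 12.1]
contact_force: [0.5, 0.0, 0.1]
opening: 18.1
tool_pos: [432.5, 304.6, 12.2]
contact_force: [-0.9, -0.4, 0.0]
opening: 35.7
tool_pos: [432.8, 304.8, 103.1]
contact_force: [-0.5, 0.1, 0.1]
opening: 35.6
(375, 361, 16, 50, 28, [212.0, 252.0])
(435, -47, 83, 56, 17, [330.0, 236.0])
(425, 50, 114, 87, 20, [302.0, 239.0])
(471, 226, 91, 49, 3, [252.0, 224.0])
(520, -54, 76, 72, 20, [333.0, 212.0])
(551, 286, 95, 157, 4, [236.0, 201.0])
(588, 46, 110, 86, 19, [305.0, 192.0])
(600, -53, 75, 71, 18, [333.0, 189.0])
(680, 50, 91, 85, 14, [304.0, 166.0])
t12.7 [432.1 304.5 102.1] yaw 4.3 F [-0.9  0.   0. ] open 35.9
[427.0, 170.0, 100.0, 50.0] -> x -0.030 y 0.267 z 0.004 | rx 0.001 ry -0.002 rz -1.016 rows>=6
[424.0, 49.0, 100.0, 110.0] -> x -0.189 y 0.151 z 0.000 | rx 0.000 ry 0.000 rz -1.333 rows>=7
[424.0, 49.0, 4.0, 110.0] -> x 0.000 y 0.000 z 0.192 | rx 0.000 ry 0.000 rz 0.000 rows>=2
[432.5, 170.0, 100.0, 50.0] -> x -0.019 y 0.268 z 0.004 | rx 0.001 ry -0.002 rz -1.016 rows>=6
[435.0, -46.0, 100.0, 91.0] -> x -0.328 y 0.282 z 0.000 | rx 0.000 ry 0.000 rz -0.911 rows>=5
[435.0, -46.0, 4.0, 91.0] -> x 0.000 y 0.000 z 0.192 | rx 0.000 ry 0.000 rz 0.000 rows>=2
```

```bash
cat >> h.py <<'E'
def cycle(s,row,v,flip,zb=4):
    "pick at s=(x,y,yaw) on the bench and place in the case, from the present pose"
    p,R=pose(); y0=np.degrees(np.arctan2(R[1,0],R[0,0]))%360
    if y0>300: y0-=360
    y0=y0 if abs(y0-s[2])<=100 else (y0-180 if y0>s[2] else y0+180)
    t=incase(row,v,100,flip); mid=lambda a,b,n,m:(*((np.array(a[:2])+np.array(b[:2]))/2),100,(n+m)/2)
    plan([mid(p,s,y0,s[2]),(s[0],s[1],80,s[2]),(s[0],s[1],zb,s[2]),(s[0],s[1],100,s[2]),mid(s,t,s[2],t[3]),t,incase(row,v,zb+8,flip),t])
E
python3 -c "
from h import *
st();cycle((435,-46.5,87),'s',-30,0)"
```

```text
t12.7 [432.1 304.5 102.1] yaw 4.3 F [-0.9  0.   0. ] open 35.9
[433.6, 129.0, 100.0, 45.6] -> x -0.023 y 0.350 z 0.004 | rx 0.001 ry -0.002 rz -0.919 rows>=5
[435.0, -46.5, 80.0, 87.0] -> x -0.249 y 0.247 z 0.040 | rx 0.000 ry 0.000 rz -0.919 rows>=5
[435.0, -46.5, 4.0, 87.0] -> x 0.000 y 0.000 z 0.152 | rx 0.000 ry 0.000 rz 0.000 rows>=2
[435.0, -46.5, 100.0, 87.0] -> x 0.000 y 0.000 z -0.192 | rx 0.000 ry 0.000 rz 0.000 rows>=2
[435.0, 99.1, 100.0, 45.7] -> x 0.291 y -0.015 z 0.000 | rx 0.000 ry 0.000 rz 0.918 rows>=5
[435.1, 244.6, 100.0, 4.4] -> x 0.208 y -0.203 z 0.000 | rx 0.000 ry 0.000 rz 0.918 rows>=5
[435.1, 244.6, 12.0, 4.4] -> x 0.000 y 0.000 z 0.176 | rx 0.000 ry 0.000 rz 0.000 rows>=2
[435.1, 244.6, 100.0, 4.4] -> x 0.000 y 0.000 z -0.176 | rx 0.000 ry 0.000 rz 0.000 rows>=2
```

```bash
python3 -m creep '[{"x":-0.023,"y":0.35,"z":0,"rx":0,"ry":0,"rz":-0.92},{"x":-0.023,"y":0.35,"z":0,"rx":0,"ry":0,"rz":-0.92},{"x":-0.023,"y":0.35,"z":0,"rx":0,"ry":0,"rz":-0.92},{"x":-0.023,"y":0.35,"z":0,"rx":0,"ry":0,"rz":-0.92},{"x":-0.023,"y":0.35,"z":0,"rx":0,"ry":0,"rz":-0.92},{"x":-0.023,"y":0.35,"z":0,"rx":0,"ry":0,"rz":-0.92},{"x":-0.023,"y":0.35,"z":0,"rx":0,"ry":0,"rz":-0.92},{"x":-0.023,"y":0.35,"z":0,"rx":0,"ry":0,"rz":-0.92}]' 125 | egrep 'pos|rot'
python3 -m creep '[{"x":-0.249,"y":0.247,"z":0.04,"rx":0,"ry":0,"rz":-0.92},{"x":-0.249,"y":0.247,"z":0.04,"rx":0,"ry":0,"rz":-0.92},{"x":-0.249,"y":0.247,"z":0.04,"rx":0,"ry":0,"rz":-0.92},{"x":-0.249,"y":0.247,"z":0.04,"rx":0,"ry":0,"rz":-0.92},{"x":-0.249,"y":0.247,"z":0.04,"rx":0,"ry":0,"rz":-0.92},{"x":-0.249,"y":0.247,"z":0.04,"rx":0,"ry":0,"rz":-0.92},{"x":-0.249,"y":0.247,"z":0.04,"rx":0,"ry":0,"rz":-0.92},{"x":-0.249,"y":0.247,"z":0.04,"rx":0,"ry":0,"rz":-0.92}]' | egrep 'pos|rot'
python3 - <<'E'
from h import *
st();c=robot.calibration("wrist"); im=robot.capture("wrist")
for s in spindles(im,c,z=12):
    if 300<s[0]<720 and -120<s[1]<80 and s[3]>30: print(s)
plan([(435,-46.5,4,87)]); cv2.imwrite("pics/w6.png",im[:,:,::-1])
E
```

```text
tool_pos: [433.3, 129.1, 101.3]
tool_rot: [2.897, 1.216, -0.0]
tool_pos: [434.1, -45.8, 81.1]
tool_rot: [-2.283, -2.157, 0.001]
t14.2 [434.1 -45.8  81.1] yaw 86.8 F [-0.8 -0.3  0.6] open 46.2
(487, -13, 100, 122, 31, [375.0, 158.0])
[435.0, -46.5, 4.0, 87.0] -> x -0.002 y 0.002 z 0.154 | rx -0.001 ry -0.000 rz -0.004 rows>=2
```

```bash
python3 -m creep '[{"x":-0.002,"y":0.001,"z":0.08,"rx":0,"ry":0,"rz":0},{"x":-0.002,"y":0.001,"z":0.154,"rx":0,"ry":0,"rz":0},{"x":-0.002,"y":0.001,"z":0.154,"rx":0,"ry":0,"rz":0},{"x":-0.002,"y":0.001,"z":0.154,"rx":0,"ry":0,"rz":0},{"x":-0.002,"y":0.001,"z":0.154,"rx":0,"ry":0,"rz":0}]' | egrep 'pos|force'
python3 -m creep '[{"x":0,"y":0,"z":0,"rx":0,"ry":0,"rz":0},{"x":0,"y":0,"z":0,"rx":0,"ry":0,"rz":0},{"x":0,"y":0,"z":0,"rx":0,"ry":0,"rz":0},{"x":0,"y":0,"z":0,"rx":0,"ry":0,"rz":0},{"x":0,"y":0,"z":0,"rx":0,"ry":0,"rz":0},{"x":0,"y":0,"z":0,"rx":0,"ry":0,"rz":0}]' 255 25| egrep 'pos|force|open'
python3 -m creep '[{"x":0,"y":0,"z":-0.1,"rx":0,"ry":0,"rz":0},{"x":0,"y":0,"z":-0.192,"rx":0,"ry":0,"rz":0},{"x":0,"y":0,"z":-0.192,"rx":0,"ry":0,"rz":0},{"x":0,"y":0,"z":-0.192,"rx":0,"ry":0,"rz":0},{"x":0,"y":0,"z":-0.192,"rx":0,"ry":0,"rz":0}]' | egrep 'pos|force|open'
python3 -m creep '[{"x":0.291,"y":-0.015,"z":0,"rx":0,"ry":0,"rz":0.918},{"x":0.291,"y":-0.015,"z":0,"rx":0,"ry":0,"rz":0.918},{"x":0.291,"y":-0.015,"z":0,"rx":0,"ry":0,"rz":0.918},{"x":0.291,"y":-0.015,"z":0,"rx":0,"ry":0,"rz":0.918},{"x":0.291,"y":-0.015,"z":0,"rx":0,"ry":0,"rz":0.918},{"x":0.291,"y":-0.015,"z":0,"rx":0,"ry":0,"rz":0.918},{"x":0.291,"y":-0.015,"z":0,"rx":0,"ry":0,"rz":0.918},{"x":0.291,"y":-0.015,"z":0,"rx":0,"ry":0,"rz":0.918}]' | egrep 'pos|open'
python3 -m creep '[{"x":0.208,"y":-0.203,"z":0,"rx":0,"ry":0,"rz":0.918},{"x":0.208,"y":-0.203,"z":0,"rx":0,"ry":0,"rz":0.918},{"x":0.208,"y":-0.203,"z":0,"rx":0,"ry":0,"rz":0.918},{"x":0.208,"y":-0.203,"z":0,"rx":0,"ry":0,"rz":0.918},{"x":0.208,"y":-0.203,"z":0,"rx":0,"ry":0,"rz":0.918},{"x":0.208,"y":-0.203,"z":0,"rx":0,"ry":0,"rz":0.918},{"x":0.208,"y":-0.203,"z":0,"rx":0,"ry":0,"rz":0.918},{"x":0.208,"y":-0.203,"z":0,"rx":0,"ry":0,"rz":0.918}]' | egrep 'pos|open'
python3 -c "
from h import *
st();plan([incase('s',-30,12),incase('s',-30,100)])
c=robot.calibration('top'); im=robot.capture('top')
for s in spindles(im,c,box=(270,140,350,275)): print(s)"
```

```text
tool_pos: [435.3, -46.6, 5.6]
contact_force: [-0.3, -0.5, -0.1]
tool_pos: [435.5, -46.7, 6.0]
contact_force: [-0.4, 0.5, 12.3]
opening: 17.9
tool_pos: [434.8, -46.5, 101.3]
contact_force: [-0.8, 0.3, -0.0]
opening: 17.8
tool_pos: [434.9, 99.0, 100.4]
opening: 18.1
tool_pos: [435.0, 244.0, 100.1]
opening: 17.4
t17.5 [435.  244.  100.1] yaw 4.4 F [-0.8 -0.3 -1.3] open 17.4
[435.1, 244.6, 12.0, 4.4] -> x 0.000 y -0.001 z 0.176 | rx 0.001 ry 0.003 rz 0.001 rows>=2
[435.1, 244.6, 100.0, 4.4] -> x 0.000 y 0.000 z -0.176 | rx 0.000 ry 0.000 rz 0.000 rows>=2
(427, 40, 110, 68, 19, [305.0, 238.0])
(521, -54, 74, 71, 20, [333.0, 212.0])
(588, 45, 108, 85, 18, [305.0, 192.0])
(600, -53, 73, 71, 18, [333.0, 189.0])
(680, 50, 91, 85, 14, [304.0, 166.0])
```

```bash
python3 -m creep '[{"x":0,"y":-0.001,"z":0.08,"rx":0,"ry":0,"rz":0},{"x":0,"y":-0.001,"z":0.14,"rx":0,"ry":0,"rz":0},{"x":0,"y":-0.001,"z":0.172,"rx":0,"ry":0,"rz":0},{"x":0,"y":-0.001,"z":0.172,"rx":0,"ry":0,"rz":0},{"x":0,"y":-0.001,"z":0.172,"rx":0,"ry":0,"rz":0}]' | egrep 'pos|force'
python3 -m creep '[{"x":0,"y":0,"z":0,"rx":0,"ry":0,"rz":0},{"x":0,"y":0,"z":0,"rx":0,"ry":0,"rz":0},{"x":0,"y":0,"z":0,"rx":0,"ry":0,"rz":0},{"x":0,"y":0,"z":0,"rx":0,"ry":0,"rz":0}]' 155 | egrep 'pos|force|open'
python3 -m creep '[{"x":0,"y":0,"z":-0.1,"rx":0,"ry":0,"rz":0},{"x":0,"y":0,"z":-0.172,"rx":0,"ry":0,"rz":0},{"x":0,"y":0,"z":-0.172,"rx":0,"ry":0,"rz":0},{"x":0,"y":0,"z":-0.172,"rx":0,"ry":0,"rz":0},{"x":0,"y":0,"z":-0.172,"rx":0,"ry":0,"rz":0}]' | egrep 'pos|force|open'
python3 - <<'E'
from h import *
c=robot.calibration("top"); im=robot.capture("top")
for s in spindles(im,c,box=(270,200,350,275)): print(s)
st(); cycle((425,49.5,111),'l',-44,0,zb=6)
E
```

```text
tool_pos: [434.8, 244.2, 13.9]
contact_force: [-0.4, 0.3, 0.3]
tool_pos: [435.0, 244.3, 14.2]
contact_force: [-0.4, 1.0, -0.7]
opening: 35.6
tool_pos: [434.6, 244.1, 99.5]
contact_force: [0.4, -0.5, -1.7]
opening: 35.6
(428, 40, 114, 68, 17, [305.0, 238.0])
(521, -54, 75, 72, 20, [333.0, 212.0])
t19.0 [434.5 244.   99.3] yaw 4.5 F [-0.   0.9 -0.2] open 35.6
[429.7, 146.8, 100.0, 147.7] -> x -0.025 y 0.193 z -0.001 | rx -0.005 ry 0.004 rz -3.184 rows>=17
[425.0, 49.5, 80.0, 111.0] -> x -0.096 y -0.170 z 0.040 | rx 0.000 ry 0.000 rz 0.816 rows>=5
[425.0, 49.5, 6.0, 111.0] -> x 0.000 y 0.000 z 0.148 | rx 0.000 ry 0.000 rz 0.000 rows>=2
[425.0, 49.5, 100.0, 111.0] -> x 0.000 y 0.000 z -0.188 | rx 0.000 ry 0.000 rz 0.000 rows>=2
[513.3, 146.5, 100.0, 57.7] -> x 0.118 y 0.234 z 0.000 | rx 0.000 ry 0.000 rz 1.184 rows>=7
[601.7, 243.4, 100.0, 4.4] -> x 0.258 y 0.046 z 0.000 | rx 0.000 ry 0.000 rz 1.184 rows>=7
[601.7, 243.4, 14.0, 4.4] -> x 0.000 y 0.000 z 0.172 | rx 0.000 ry 0.000 rz 0.000 rows>=2
[601.7, 243.4, 100.0, 4.4] -> x 0.000 y 0.000 z -0.172 | rx 0.000 ry 0.000 rz 0.000 rows>=2
```

```bash
python3 -c "
from h import *
st(); cycle((425,49.5,-69),'l',-44,0,zb=6)"
```

```text
t19.0 [434.5 244.   99.3] yaw 4.5 F [-0.   0.9 -0.2] open 35.6
[429.7, 146.8, 100.0, -32.3] -> x -0.025 y 0.193 z -0.001 | rx 0.003 ry 0.004 rz 0.816 rows>=5
[425.0, 49.5, 80.0, -69.0] -> x 0.096 y 0.170 z 0.040 | rx 0.000 ry 0.000 rz 0.816 rows>=5
[425.0, 49.5, 6.0, -69.0] -> x 0.000 y 0.000 z 0.148 | rx 0.000 ry 0.000 rz 0.000 rows>=2
[425.0, 49.5, 100.0, -69.0] -> x 0.000 y 0.000 z -0.188 | rx 0.000 ry 0.000 rz 0.000 rows>=2
[513.3, 146.5, 100.0, -32.3] -> x -0.118 y -0.234 z 0.000 | rx 0.000 ry 0.000 rz -0.816 rows>=5
[601.7, 243.4, 100.0, 4.4] -> x 0.046 y -0.258 z 0.000 | rx 0.000 ry 0.000 rz -0.816 rows>=5
[601.7, 243.4, 14.0, 4.4] -> x 0.000 y 0.000 z 0.172 | rx 0.000 ry 0.000 rz 0.000 rows>=2
[601.7, 243.4, 100.0, 4.4] -> x 0.000 y 0.000 z -0.172 | rx 0.000 ry 0.000 rz 0.000 rows>=2
```

```bash
python3 -m creep '[{"x":-0.025,"y":0.193,"z":0,"rx":0.003,"ry":0.004,"rz":0.816},{"x":-0.025,"y":0.193,"z":0,"rx":0.003,"ry":0.004,"rz":0.816},{"x":-0.025,"y":0.193,"z":0,"rx":0.003,"ry":0.004,"rz":0.816},{"x":-0.025,"y":0.193,"z":0,"rx":0.003,"ry":0.004,"rz":0.816},{"x":-0.025,"y":0.193,"z":0,"rx":0.003,"ry":0.004,"rz":0.816},{"x":-0.025,"y":0.193,"z":0,"rx":0.003,"ry":0.004,"rz":0.816},{"x":-0.025,"y":0.193,"z":0,"rx":0.003,"ry":0.004,"rz":0.816}]' 125 | egrep 'pos'
python3 -m creep '[{"x":0.096,"y":0.17,"z":0.04,"rx":0,"ry":0,"rz":0.816},{"x":0.096,"y":0.17,"z":0.04,"rx":0,"ry":0,"rz":0.816},{"x":0.096,"y":0.17,"z":0.04,"rx":0,"ry":0,"rz":0.816},{"x":0.096,"y":0.17,"z":0.04,"rx":0,"ry":0,"rz":0.816},{"x":0.096,"y":0.17,"z":0.04,"rx":0,"ry":0,"rz":0.816},{"x":0.096,"y":0.17,"z":0.04,"rx":0,"ry":0,"rz":0.816},{"x":0.096,"y":0.17,"z":0.04,"rx":0,"ry":0,"rz":0.816},{"x":0.096,"y":0.17,"z":0.04,"rx":0,"ry":0,"rz":0.816}]' | egrep 'pos|rot'
python3 -m creep '[{"x":0,"y":0,"z":0.08,"rx":0,"ry":0,"rz":0},{"x":0,"y":0,"z":0.149,"rx":0,"ry":0,"rz":0},{"x":0,"y":0,"z":0.149,"rx":0,"ry":0,"rz":0},{"x":0,"y":0,"z":0.149,"rx":0,"ry":0,"rz":0},{"x":0,"y":0,"z":0.149,"rx":0,"ry":0,"rz":0}]' | egrep 'pos|force'
python3 -m creep '[{"x":0,"y":0,"z":0,"rx":0,"ry":0,"rz":0},{"x":0,"y":0,"z":0,"rx":0,"ry":0,"rz":0},{"x":0,"y":0,"z":0,"rx":0,"ry":0,"rz":0},{"x":0,"y":0,"z":0,"rx":0,"ry":0,"rz":0},{"x":0,"y":0,"z":0,"rx":0,"ry":0,"rz":0},{"x":0,"y":0,"z":0,"rx":0,"ry":0,"rz":0}]' 255 25| egrep 'pos|force|open'
python3 -m creep '[{"x":0,"y":0,"z":-0.1,"rx":0,"ry":0,"rz":0},{"x":0,"y":0,"z":-0.188,"rx":0,"ry":0,"rz":0},{"x":0,"y":0,"z":-0.188,"rx":0,"ry":0,"rz":0},{"x":0,"y":0,"z":-0.188,"rx":0,"ry":0,"rz":0},{"x":0,"y":0,"z":-0.188,"rx":0,"ry":0,"rz":0}]' | egrep 'pos|open'
python3 -m creep '[{"x":-0.118,"y":-0.234,"z":0,"rx":0,"ry":0,"rz":-0.816},{"x":-0.118,"y":-0.234,"z":0,"rx":0,"ry":0,"rz":-0.816},{"x":-0.118,"y":-0.234,"z":0,"rx":0,"ry":0,"rz":-0.816},{"x":-0.118,"y":-0.234,"z":0,"rx":0,"ry":0,"rz":-0.816},{"x":-0.118,"y":-0.234,"z":0,"rx":0,"ry":0,"rz":-0.816},{"x":-0.118,"y":-0.234,"z":0,"rx":0,"ry":0,"rz":-0.816},{"x":-0.118,"y":-0.234,"z":0,"rx":0,"ry":0,"rz":-0.816},{"x":-0.118,"y":-0.234,"z":0,"rx":0,"ry":0,"rz":-0.816}]' | egrep 'pos|open'
python3 -m creep '[{"x":0.046,"y":-0.258,"z":0,"rx":0,"ry":0,"rz":-0.816},{"x":0.046,"y":-0.258,"z":0,"rx":0,"ry":0,"rz":-0.816},{"x":0.046,"y":-0.258,"z":0,"rx":0,"ry":0,"rz":-0.816},{"x":0.046,"y":-0.258,"z":0,"rx":0,"ry":0,"rz":-0.816},{"x":0.046,"y":-0.258,"z":0,"rx":0,"ry":0,"rz":-0.816},{"x":0.046,"y":-0.258,"z":0,"rx":0,"ry":0,"rz":-0.816},{"x":0.046,"y":-0.258,"z":0,"rx":0,"ry":0,"rz":-0.816},{"x":0.046,"y":-0.258,"z":0,"rx":0,"ry":0,"rz":-0.816}]' | egrep 'pos|open'
python3 - <<'E'
from h import *
st();plan([incase('l',-44,14),incase('l',-44,100)])
c=robot.calibration('top'); im=robot.capture('top')
for s in spindles(im,c,box=(270,140,350,275)): print(s)
E
```

```text
tool_pos: [429.1, 146.8, 98.8]
tool_pos: [424.4, 49.4, 78.7]
tool_rot: [2.592, -1.773, -0.002]
tool_pos: [424.9, 49.5, 5.5]
contact_force: [0.7, 0.0, 0.4]
tool_pos: [425.1, 49.5, 5.9]
contact_force: [-0.9, -0.9, 11.8]
opening: 18.2
tool_pos: [424.5, 49.5, 99.2]
opening: 17.9
tool_pos: [511.8, 146.7, 98.6]
opening: 17.8
tool_pos: [599.7, 243.5, 98.5]
opening: 17.8
t23.7 [599.7 243.5  98.5] yaw 4.5 F [ 0.9  0.5 -0.6] open 17.8
[601.7, 243.4, 14.0, 4.4] -> x 0.004 y 0.001 z 0.169 | rx 0.000 ry 0.002 rz 0.003 rows>=2
[601.7, 243.4, 100.0, 4.4] -> x 0.000 y 0.000 z -0.172 | rx 0.000 ry 0.000 rz 0.000 rows>=2
(522, -54, 75, 72, 18, [333.0, 212.0])
(591, 39, 107, 71, 20, [307.0, 191.0])
(600, -53, 72, 71, 17, [333.0, 189.0])
(680, 50, 91, 85, 14, [304.0, 166.0])
```

```bash
python3 -m creep '[{"x":0.004,"y":0.001,"z":0.08,"rx":0,"ry":0.002,"rz":0.003},{"x":0.004,"y":0.001,"z":0.14,"rx":0,"ry":0.002,"rz":0.003},{"x":0.004,"y":0.001,"z":0.169,"rx":0,"ry":0.002,"rz":0.003},{"x":0.004,"y":0.001,"z":0.169,"rx":0,"ry":0.002,"rz":0.003},{"x":0.004,"y":0.001,"z":0.169,"rx":0,"ry":0.002,"rz":0.003}]' | egrep 'pos|force|open'
python3 -m creep '[{"x":0,"y":0,"z":0,"rx":0,"ry":0,"rz":0},{"x":0,"y":0,"z":0,"rx":0,"ry":0,"rz":0},{"x":0,"y":0,"z":0,"rx":0,"ry":0,"rz":0},{"x":0,"y":0,"z":0,"rx":0,"ry":0,"rz":0}]' 155 | egrep 'pos|force|open'
python3 -m creep '[{"x":0,"y":0,"z":-0.1,"rx":0,"ry":0,"rz":0},{"x":0,"y":0,"z":-0.172,"rx":0,"ry":0,"rz":0},{"x":0,"y":0,"z":-0.172,"rx":0,"ry":0,"rz":0},{"x":0,"y":0,"z":-0.172,"rx":0,"ry":0,"rz":0},{"x":0,"y":0,"z":-0.172,"rx":0,"ry":0,"rz":0}]' | egrep 'pos|force|open'
python3 - <<'E'
from h import *
c=robot.calibration("top"); im=robot.capture("top")
for s in spindles(im,c,box=(200,140,350,275)): print(s)
st(); cycle((588.5,46,-72),'l',0,0,zb=6)
E
```

```text
tool_pos: [601.9, 243.2, 14.3]
contact_force: [-0.1, 0.3, 0.6]
opening: 17.6
tool_pos: [602.0, 243.3, 14.6]
contact_force: [-1.4, 0.3, 1.0]
opening: 35.7
tool_pos: [601.3, 243.0, 99.8]
contact_force: [0.7, -1.1, -0.1]
opening: 35.7
(467, 246, 14, 53, 31, [247.0, 224.0])
(522, -55, 76, 69, 18, [333.0, 211.0])
(440, 364, 113, 296, 194, [208.0, 228.0])
(591, 37, 104, 68, 19, [308.0, 191.0])
(600, -53, 71, 71, 18, [333.0, 189.0])
(608, 264, 12, 51, 24, [242.0, 185.0])
(680, 50, 91, 85, 14, [304.0, 166.0])
(699, 396, 106, 227, 124, [209.0, 158.0])
t25.2 [601.1 243.   99.5] yaw 4.4 F [ 0.3 -0.1 -0.4] open 35.9
[594.8, 144.5, 100.0, -33.8] -> x -0.028 y 0.195 z -0.001 | rx 0.001 ry 0.002 rz 0.849 rows>=5
[588.5, 46.0, 80.0, -72.0] -> x 0.099 y 0.171 z 0.040 | rx 0.000 ry 0.000 rz 0.849 rows>=5
[588.5, 46.0, 6.0, -72.0] -> x 0.000 y 0.000 z 0.148 | rx 0.000 ry 0.000 rz 0.000 rows>=2
[588.5, 46.0, 100.0, -72.0] -> x 0.000 y 0.000 z -0.188 | rx 0.000 ry 0.000 rz 0.000 rows>=2
[593.4, 166.6, 100.0, -33.8] -> x -0.226 y -0.084 z 0.000 | rx 0.000 ry 0.000 rz -0.849 rows>=5
[598.3, 287.3, 100.0, 4.4] -> x -0.126 y -0.206 z 0.000 | rx 0.000 ry 0.000 rz -0.849 rows>=5
[598.3, 287.3, 14.0, 4.4] -> x 0.000 y 0.000 z 0.172 | rx 0.000 ry 0.000 rz 0.000 rows>=2
[598.3, 287.3, 100.0, 4.4] -> x 0.000 y 0.000 z -0.172 | rx 0.000 ry 0.000 rz 0.000 rows>=2
```

```bash
python3 -m creep '[{"x":-0.028,"y":0.195,"z":0,"rx":0,"ry":0.002,"rz":0.85},{"x":-0.028,"y":0.195,"z":0,"rx":0,"ry":0.002,"rz":0.85},{"x":-0.028,"y":0.195,"z":0,"rx":0,"ry":0.002,"rz":0.85},{"x":-0.028,"y":0.195,"z":0,"rx":0,"ry":0.002,"rz":0.85},{"x":-0.028,"y":0.195,"z":0,"rx":0,"ry":0.002,"rz":0.85},{"x":-0.028,"y":0.195,"z":0,"rx":0,"ry":0.002,"rz":0.85},{"x":-0.028,"y":0.195,"z":0,"rx":0,"ry":0.002,"rz":0.85}]' 125 | egrep 'pos'
python3 -m creep '[{"x":0.099,"y":0.171,"z":0.04,"rx":0,"ry":0,"rz":0.85},{"x":0.099,"y":0.171,"z":0.04,"rx":0,"ry":0,"rz":0.85},{"x":0.099,"y":0.171,"z":0.04,"rx":0,"ry":0,"rz":0.85},{"x":0.099,"y":0.171,"z":0.04,"rx":0,"ry":0,"rz":0.85},{"x":0.099,"y":0.171,"z":0.04,"rx":0,"ry":0,"rz":0.85},{"x":0.099,"y":0.171,"z":0.04,"rx":0,"ry":0,"rz":0.85},{"x":0.099,"y":0.171,"z":0.04,"rx":0,"ry":0,"rz":0.85},{"x":0.099,"y":0.171,"z":0.04,"rx":0,"ry":0,"rz":0.85}]' | egrep 'pos|rot'
python3 -m creep '[{"x":0,"y":0,"z":0.08,"rx":0,"ry":0,"rz":0},{"x":0,"y":0,"z":0.148,"rx":0,"ry":0,"rz":0},{"x":0,"y":0,"z":0.148,"rx":0,"ry":0,"rz":0},{"x":0,"y":0,"z":0.148,"rx":0,"ry":0,"rz":0},{"x":0,"y":0,"z":0.148,"rx":0,"ry":0,"rz":0}]' | egrep 'pos|force'
python3 -m creep '[{"x":0,"y":0,"z":0,"rx":0,"ry":0,"rz":0},{"x":0,"y":0,"z":0,"rx":0,"ry":0,"rz":0},{"x":0,"y":0,"z":0,"rx":0,"ry":0,"rz":0},{"x":0,"y":0,"z":0,"rx":0,"ry":0,"rz":0},{"x":0,"y":0,"z":0,"rx":0,"ry":0,"rz":0},{"x":0,"y":0,"z":0,"rx":0,"ry":0,"rz":0}]' 255 25| egrep 'pos|force|open'
python3 -m creep '[{"x":0,"y":0,"z":-0.1,"rx":0,"ry":0,"rz":0},{"x":0,"y":0,"z":-0.188,"rx":0,"ry":0,"rz":0},{"x":0,"y":0,"z":-0.188,"rx":0,"ry":0,"rz":0},{"x":0,"y":0,"z":-0.188,"rx":0,"ry":0,"rz":0},{"x":0,"y":0,"z":-0.188,"rx":0,"ry":0,"rz":0}]' | egrep 'pos|open'
python3 -m creep '[{"x":-0.226,"y":-0.084,"z":0,"rx":0,"ry":0,"rz":-0.85},{"x":-0.226,"y":-0.084,"z":0,"rx":0,"ry":0,"rz":-0.85},{"x":-0.226,"y":-0.084,"z":0,"rx":0,"ry":0,"rz":-0.85},{"x":-0.226,"y":-0.084,"z":0,"rx":0,"ry":0,"rz":-0.85},{"x":-0.226,"y":-0.084,"z":0,"rx":0,"ry":0,"rz":-0.85},{"x":-0.226,"y":-0.084,"z":0,"rx":0,"ry":0,"rz":-0.85},{"x":-0.226,"y":-0.084,"z":0,"rx":0,"ry":0,"rz":-0.85},{"x":-0.226,"y":-0.084,"z":0,"rx":0,"ry":0,"rz":-0.85}]' | egrep 'pos|open'
python3 -m creep '[{"x":-0.126,"y":-0.206,"z":0,"rx":0,"ry":0,"rz":-0.85},{"x":-0.126,"y":-0.206,"z":0,"rx":0,"ry":0,"rz":-0.85},{"x":-0.126,"y":-0.206,"z":0,"rx":0,"ry":0,"rz":-0.85},{"x":-0.126,"y":-0.206,"z":0,"rx":0,"ry":0,"rz":-0.85},{"x":-0.126,"y":-0.206,"z":0,"rx":0,"ry":0,"rz":-0.85},{"x":-0.126,"y":-0.206,"z":0,"rx":0,"ry":0,"rz":-0.85},{"x":-0.126,"y":-0.206,"z":0,"rx":0,"ry":0,"rz":-0.85},{"x":-0.126,"y":-0.206,"z":0,"rx":0,"ry":0,"rz":-0.85}]' | egrep 'pos|open'
python3 - <<'E'
from h import *
st();plan([incase('l',0,14),incase('l',0,100)])
c=robot.calibration('top'); im=robot.capture('top')
for s in spindles(im,c,box=(270,140,350,275)): print(s)
E
```

```text
tool_pos: [594.2, 144.7, 98.8]
tool_pos: [587.8, 46.3, 78.8]
tool_rot: [2.543, -1.842, -0.001]
tool_pos: [588.7, 46.2, 6.4]
contact_force: [0.3, -0.9, 0.6]
tool_pos: [588.8, 46.2, 6.8]
contact_force: [-1.1, 0.0, 7.4]
opening: 17.7
tool_pos: [588.1, 46.3, 100.0]
opening: 17.6
tool_pos: [592.4, 166.5, 99.3]
opening: 17.4
tool_pos: [597.1, 286.9, 99.1]
opening: 18.0
t29.9 [597.1 286.9  99.1] yaw 4.4 F [-0.8 -0.6  0.2] open 18.0
[598.3, 287.3, 14.0, 4.4] -> x 0.003 y -0.001 z 0.170 | rx 0.002 ry 0.002 rz 0.001 rows>=2
[598.3, 287.3, 100.0, 4.4] -> x 0.000 y 0.000 z -0.172 | rx 0.000 ry 0.000 rz 0.000 rows>=2
(521, -53, 75, 73, 20, [333.0, 211.0])
(600, -53, 73, 71, 18, [333.0, 189.0])
(680, 50, 91, 85, 14, [304.0, 166.0])
```

```bash
python3 -m creep '[{"x":0.003,"y":-0.001,"z":0.08,"rx":0.002,"ry":0.002,"rz":0},{"x":0.003,"y":-0.001,"z":0.14,"rx":0.002,"ry":0.002,"rz":0},{"x":0.003,"y":-0.001,"z":0.17,"rx":0.002,"ry":0.002,"rz":0},{"x":0.003,"y":-0.001,"z":0.17,"rx":0.002,"ry":0.002,"rz":0},{"x":0.003,"y":-0.001,"z":0.17,"rx":0.002,"ry":0.002,"rz":0}]' | egrep 'pos|force|open'
python3 -m creep '[{"x":0,"y":0,"z":0,"rx":0,"ry":0,"rz":0},{"x":0,"y":0,"z":0,"rx":0,"ry":0,"rz":0},{"x":0,"y":0,"z":0,"rx":0,"ry":0,"rz":0},{"x":0,"y":0,"z":0,"rx":0,"ry":0,"rz":0}]' 155 | egrep 'pos|force|open'
python3 -m creep '[{"x":0,"y":0,"z":-0.1,"rx":0,"ry":0,"rz":0},{"x":0,"y":0,"z":-0.172,"rx":0,"ry":0,"rz":0},{"x":0,"y":0,"z":-0.172,"rx":0,"ry":0,"rz":0},{"x":0,"y":0,"z":-0.172,"rx":0,"ry":0,"rz":0},{"x":0,"y":0,"z":-0.172,"rx":0,"ry":0,"rz":0}]' | egrep 'pos|force|open'
python3 - <<'E'
from h import *
c=robot.calibration("top"); im=robot.capture("top")
for s in spindles(im,c,box=(270,140,350,275)): print(s)
st(); cycle((680,50,91),'l',44,0,zb=6)
E
```

```text
tool_pos: [598.7, 287.4, 14.4]
contact_force: [-1.1, 0.3, -0.0]
opening: 17.5
tool_pos: [598.8, 287.5, 14.7]
contact_force: [-1.2, -0.6, 0.5]
opening: 35.8
tool_pos: [598.1, 287.2, 99.8]
contact_force: [-0.6, 0.6, -0.6]
opening: 35.7
(521, -55, 75, 70, 20, [333.0, 212.0])
(600, -53, 73, 71, 18, [333.0, 189.0])
(680, 50, 91, 85, 14, [304.0, 166.0])
t31.4 [598.  287.1  99.5] yaw 4.4 F [ 0.8  0.1 -0.7] open 35.9
[639.0, 168.6, 100.0, 47.7] -> x 0.064 y 0.243 z -0.001 | rx -0.001 ry 0.002 rz -0.962 rows>=6
[680.0, 50.0, 80.0, 91.0] -> x -0.120 y 0.220 z 0.040 | rx 0.000 ry 0.000 rz -0.962 rows>=6
[680.0, 50.0, 6.0, 91.0] -> x 0.000 y 0.000 z 0.148 | rx 0.000 ry 0.000 rz 0.000 rows>=2
[680.0, 50.0, 100.0, 91.0] -> x 0.000 y 0.000 z -0.188 | rx 0.000 ry 0.000 rz 0.000 rows>=2
[637.5, 190.6, 100.0, 47.7] -> x 0.283 y -0.080 z 0.000 | rx 0.000 ry 0.000 rz 0.962 rows>=6
[594.9, 331.2, 100.0, 4.4] -> x 0.151 y -0.252 z 0.000 | rx 0.000 ry 0.000 rz 0.962 rows>=6
[594.9, 331.2, 14.0, 4.4] -> x 0.000 y 0.000 z 0.172 | rx 0.000 ry 0.000 rz 0.000 rows>=2
[594.9, 331.2, 100.0, 4.4] -> x 0.000 y 0.000 z -0.172 | rx 0.000 ry 0.000 rz 0.000 rows>=2
```

```bash
python3 -m creep '[{"x":0.064,"y":0.243,"z":0,"rx":0,"ry":0.002,"rz":-0.962},{"x":0.064,"y":0.243,"z":0,"rx":0,"ry":0.002,"rz":-0.962},{"x":0.064,"y":0.243,"z":0,"rx":0,"ry":0.002,"rz":-0.962},{"x":0.064,"y":0.243,"z":0,"rx":0,"ry":0.002,"rz":-0.962},{"x":0.064,"y":0.243,"z":0,"rx":0,"ry":0.002,"rz":-0.962},{"x":0.064,"y":0.243,"z":0,"rx":0,"ry":0.002,"rz":-0.962},{"x":0.064,"y":0.243,"z":0,"rx":0,"ry":0.002,"rz":-0.962},{"x":0.064,"y":0.243,"z":0,"rx":0,"ry":0.002,"rz":-0.962}]' 125 | egrep 'pos'
python3 -m creep '[{"x":-0.12,"y":0.22,"z":0.04,"rx":0,"ry":0,"rz":-0.962},{"x":-0.12,"y":0.22,"z":0.04,"rx":0,"ry":0,"rz":-0.962},{"x":-0.12,"y":0.22,"z":0.04,"rx":0,"ry":0,"rz":-0.962},{"x":-0.12,"y":0.22,"z":0.04,"rx":0,"ry":0,"rz":-0.962},{"x":-0.12,"y":0.22,"z":0.04,"rx":0,"ry":0,"rz":-0.962},{"x":-0.12,"y":0.22,"z":0.04,"rx":0,"ry":0,"rz":-0.962},{"x":-0.12,"y":0.22,"z":0.04,"rx":0,"ry":0,"rz":-0.962},{"x":-0.12,"y":0.22,"z":0.04,"rx":0,"ry":0,"rz":-0.962}]' | egrep 'pos|rot'
python3 -m creep '[{"x":0,"y":0,"z":0.08,"rx":0,"ry":0,"rz":0},{"x":0,"y":0,"z":0.148,"rx":0,"ry":0,"rz":0},{"x":0,"y":0,"z":0.148,"rx":0,"ry":0,"rz":0},{"x":0,"y":0,"z":0.148,"rx":0,"ry":0,"rz":0},{"x":0,"y":0,"z":0.148,"rx":0,"ry":0,"rz":0}]' | egrep 'pos|force'
python3 -m creep '[{"x":0,"y":0,"z":0,"rx":0,"ry":0,"rz":0},{"x":0,"y":0,"z":0,"rx":0,"ry":0,"rz":0},{"x":0,"y":0,"z":0,"rx":0,"ry":0,"rz":0},{"x":0,"y":0,"z":0,"rx":0,"ry":0,"rz":0},{"x":0,"y":0,"z":0,"rx":0,"ry":0,"rz":0},{"x":0,"y":0,"z":0,"rx":0,"ry":0,"rz":0}]' 255 25| egrep 'pos|force|open'
python3 -m creep '[{"x":0,"y":0,"z":-0.1,"rx":0,"ry":0,"rz":0},{"x":0,"y":0,"z":-0.188,"rx":0,"ry":0,"rz":0},{"x":0,"y":0,"z":-0.188,"rx":0,"ry":0,"rz":0},{"x":0,"y":0,"z":-0.188,"rx":0,"ry":0,"rz":0},{"x":0,"y":0,"z":-0.188,"rx":0,"ry":0,"rz":0}]' | egrep 'pos|open'
python3 -m creep '[{"x":0.283,"y":-0.08,"z":0,"rx":0,"ry":0,"rz":0.962},{"x":0.283,"y":-0.08,"z":0,"rx":0,"ry":0,"rz":0.962},{"x":0.283,"y":-0.08,"z":0,"rx":0,"ry":0,"rz":0.962},{"x":0.283,"y":-0.08,"z":0,"rx":0,"ry":0,"rz":0.962},{"x":0.283,"y":-0.08,"z":0,"rx":0,"ry":0,"rz":0.962},{"x":0.283,"y":-0.08,"z":0,"rx":0,"ry":0,"rz":0.962},{"x":0.283,"y":-0.08,"z":0,"rx":0,"ry":0,"rz":0.962},{"x":0.283,"y":-0.08,"z":0,"rx":0,"ry":0,"rz":0.962}]' | egrep 'pos|open'
python3 -m creep '[{"x":0.151,"y":-0.252,"z":0,"rx":0,"ry":0,"rz":0.962},{"x":0.151,"y":-0.252,"z":0,"rx":0,"ry":0,"rz":0.962},{"x":0.151,"y":-0.252,"z":0,"rx":0,"ry":0,"rz":0.962},{"x":0.151,"y":-0.252,"z":0,"rx":0,"ry":0,"rz":0.962},{"x":0.151,"y":-0.252,"z":0,"rx":0,"ry":0,"rz":0.962},{"x":0.151,"y":-0.252,"z":0,"rx":0,"ry":0,"rz":0.962},{"x":0.151,"y":-0.252,"z":0,"rx":0,"ry":0,"rz":0.962},{"x":0.151,"y":-0.252,"z":0,"rx":0,"ry":0,"rz":0.962}]' | egrep 'pos|open'
python3 - <<'E'
from h import *
st();plan([incase('l',44,14),incase('l',44,100)])
c=robot.calibration('top'); im=robot.capture('top')
for s in spindles(im,c,box=(270,140,350,275)): print(s)
E
```

```text
tool_pos: [638.9, 168.7, 99.0]
tool_pos: [679.5, 50.5, 79.0]
tool_rot: [-2.21, -2.232, 0.0]
tool_pos: [680.7, 50.6, 7.0]
contact_force: [1.0, 0.6, 0.5]
tool_pos: [680.8, 50.6, 7.3]
contact_force: [-2.9, -0.3, 6.2]
opening: 17.6
tool_pos: [679.8, 50.6, 100.3]
opening: 17.7
tool_pos: [638.0, 191.6, 99.3]
opening: 17.7
tool_pos: [596.4, 332.2, 98.9]
opening: 17.6
t36.2 [596.4 332.2  98.9] yaw 4.1 F [-0.5  0.   0.3] open 17.6
[594.9, 331.2, 14.0, 4.4] -> x -0.003 y 0.002 z 0.170 | rx 0.000 ry 0.002 rz -0.006 rows>=2
[594.9, 331.2, 100.0, 4.4] -> x 0.000 y 0.000 z -0.172 | rx 0.000 ry 0.000 rz 0.000 rows>=2
(521, -54, 75, 72, 20, [333.0, 212.0])
(600, -53, 72, 71, 17, [333.0, 189.0])
```

Place; next the medium at (600,-53), yaw 73.

```bash
python3 -m creep '[{"x":-0.003,"y":0.002,"z":0.08,"rx":0,"ry":0.002,"rz":-0.006},{"x":-0.003,"y":0.002,"z":0.14,"rx":0,"ry":0.002,"rz":-0.006},{"x":-0.003,"y":0.002,"z":0.17,"rx":0,"ry":0.002,"rz":-0.006},{"x":-0.003,"y":0.002,"z":0.17,"rx":0,"ry":0.002,"rz":-0.006},{"x":-0.003,"y":0.002,"z":0.17,"rx":0,"ry":0.002,"rz":-0.006}]' | egrep 'pos|force|open'
python3 -m creep '[{"x":0,"y":0,"z":0,"rx":0,"ry":0,"rz":0},{"x":0,"y":0,"z":0,"rx":0,"ry":0,"rz":0},{"x":0,"y":0,"z":0,"rx":0,"ry":0,"rz":0},{"x":0,"y":0,"z":0,"rx":0,"ry":0,"rz":0}]' 155 | egrep 'pos|force|open'
python3 -m creep '[{"x":0,"y":0,"z":-0.1,"rx":0,"ry":0,"rz":0},{"x":0,"y":0,"z":-0.172,"rx":0,"ry":0,"rz":0},{"x":0,"y":0,"z":-0.172,"rx":0,"ry":0,"rz":0},{"x":0,"y":0,"z":-0.172,"rx":0,"ry":0,"rz":0},{"x":0,"y":0,"z":-0.172,"rx":0,"ry":0,"rz":0}]' | egrep 'pos|force|open'
python3 - <<'E'
from h import *
c=robot.calibration("top"); im=robot.capture("top")
for s in spindles(im,c,box=(270,140,350,275)): print(s)
st(); cycle((600,-53,73),'m',30,0,zb=6)
E
```

```text
tool_pos: [595.1, 331.0, 14.1]
contact_force: [-0.3, -0.6, 0.3]
opening: 17.8
tool_pos: [595.3, 331.1, 14.5]
contact_force: [0.6, -0.6, -0.0]
opening: 35.5
tool_pos: [594.6, 330.8, 99.5]
contact_force: [-0.5, -0.0, -0.6]
opening: 35.8
(521, -53, 75, 73, 20, [333.0, 211.0])
(600, -53, 73, 72, 18, [333.0, 189.0])
t37.7 [594.5 330.8  99.2] yaw 4.4 F [ 0.6  0.2 -0.4] open 35.8
[597.3, 138.9, 100.0, 38.7] -> x -0.024 y 0.383 z -0.001 | rx 0.000 ry 0.003 rz -0.762 rows>=4
[600.0, -53.0, 80.0, 73.0] -> x -0.236 y 0.303 z 0.040 | rx 0.000 ry 0.000 rz -0.762 rows>=4
[600.0, -53.0, 6.0, 73.0] -> x 0.000 y 0.000 z 0.148 | rx 0.000 ry 0.000 rz 0.000 rows>=2
[600.0, -53.0, 100.0, 73.0] -> x 0.000 y 0.000 z -0.188 | rx 0.000 ry 0.000 rz 0.000 rows>=2
[552.9, 128.6, 100.0, 38.7] -> x 0.320 y -0.196 z 0.000 | rx 0.000 ry 0.000 rz 0.762 rows>=4
[505.7, 310.3, 100.0, 4.4] -> x 0.154 y -0.342 z 0.000 | rx 0.000 ry 0.000 rz 0.762 rows>=4
[505.7, 310.3, 14.0, 4.4] -> x 0.000 y 0.000 z 0.172 | rx 0.000 ry 0.000 rz 0.000 rows>=2
[505.7, 310.3, 100.0, 4.4] -> x 0.000 y 0.000 z -0.172 | rx 0.000 ry 0.000 rz 0.000 rows>=2
```

```bash
python3 -m creep '[{"x":-0.024,"y":0.383,"z":0,"rx":0,"ry":0.002,"rz":-0.762},{"x":-0.024,"y":0.383,"z":0,"rx":0,"ry":0.002,"rz":-0.762},{"x":-0.024,"y":0.383,"z":0,"rx":0,"ry":0.002,"rz":-0.762},{"x":-0.024,"y":0.383,"z":0,"rx":0,"ry":0.002,"rz":-0.762},{"x":-0.024,"y":0.383,"z":0,"rx":0,"ry":0.002,"rz":-0.762},{"x":-0.024,"y":0.383,"z":0,"rx":0,"ry":0.002,"rz":-0.762},{"x":-0.024,"y":0.383,"z":0,"rx":0,"ry":0.002,"rz":-0.762},{"x":-0.024,"y":0.383,"z":0,"rx":0,"ry":0.002,"rz":-0.762}]' 125 | egrep 'pos'
python3 -m creep '[{"x":-0.236,"y":0.303,"z":0.04,"rx":0,"ry":0,"rz":-0.762},{"x":-0.236,"y":0.303,"z":0.04,"rx":0,"ry":0,"rz":-0.762},{"x":-0.236,"y":0.303,"z":0.04,"rx":0,"ry":0,"rz":-0.762},{"x":-0.236,"y":0.303,"z":0.04,"rx":0,"ry":0,"rz":-0.762},{"x":-0.236,"y":0.303,"z":0.04,"rx":0,"ry":0,"rz":-0.762},{"x":-0.236,"y":0.303,"z":0.04,"rx":0,"ry":0,"rz":-0.762},{"x":-0.236,"y":0.303,"z":0.04,"rx":0,"ry":0,"rz":-0.762},{"x":-0.236,"y":0.303,"z":0.04,"rx":0,"ry":0,"rz":-0.762}]' | egrep 'pos|rot'
python3 -m creep '[{"x":0,"y":0,"z":0.08,"rx":0,"ry":0,"rz":0},{"x":0,"y":0,"z":0.148,"rx":0,"ry":0,"rz":0},{"x":0,"y":0,"z":0.148,"rx":0,"ry":0,"rz":0},{"x":0,"y":0,"z":0.148,"rx":0,"ry":0,"rz":0},{"x":0,"y":0,"z":0.148,"rx":0,"ry":0,"rz":0}]' | egrep 'pos|force'
python3 -m creep '[{"x":0,"y":0,"z":0,"rx":0,"ry":0,"rz":0},{"x":0,"y":0,"z":0,"rx":0,"ry":0,"rz":0},{"x":0,"y":0,"z":0,"rx":0,"ry":0,"rz":0},{"x":0,"y":0,"z":0,"rx":0,"ry":0,"rz":0},{"x":0,"y":0,"z":0,"rx":0,"ry":0,"rz":0},{"x":0,"y":0,"z":0,"rx":0,"ry":0,"rz":0}]' 255 25| egrep 'pos|force|open'
python3 -m creep '[{"x":0,"y":0,"z":-0.1,"rx":0,"ry":0,"rz":0},{"x":0,"y":0,"z":-0.188,"rx":0,"ry":0,"rz":0},{"x":0,"y":0,"z":-0.188,"rx":0,"ry":0,"rz":0},{"x":0,"y":0,"z":-0.188,"rx":0,"ry":0,"rz":0},{"x":0,"y":0,"z":-0.188,"rx":0,"ry":0,"rz":0}]' | egrep 'pos|open'
python3 -m creep '[{"x":0.32,"y":-0.196,"z":0,"rx":0,"ry":0,"rz":0.762},{"x":0.32,"y":-0.196,"z":0,"rx":0,"ry":0,"rz":0.762},{"x":0.32,"y":-0.196,"z":0,"rx":0,"ry":0,"rz":0.762},{"x":0.32,"y":-0.196,"z":0,"rx":0,"ry":0,"rz":0.762},{"x":0.32,"y":-0.196,"z":0,"rx":0,"ry":0,"rz":0.762},{"x":0.32,"y":-0.196,"z":0,"rx":0,"ry":0,"rz":0.762},{"x":0.32,"y":-0.196,"z":0,"rx":0,"ry":0,"rz":0.762},{"x":0.32,"y":-0.196,"z":0,"rx":0,"ry":0,"rz":0.762}]' | egrep 'pos|open'
python3 -m creep '[{"x":0.154,"y":-0.342,"z":0,"rx":0,"ry":0,"rz":0.762},{"x":0.154,"y":-0.342,"z":0,"rx":0,"ry":0,"rz":0.762},{"x":0.154,"y":-0.342,"z":0,"rx":0,"ry":0,"rz":0.762},{"x":0.154,"y":-0.342,"z":0,"rx":0,"ry":0,"rz":0.762},{"x":0.154,"y":-0.342,"z":0,"rx":0,"ry":0,"rz":0.762},{"x":0.154,"y":-0.342,"z":0,"rx":0,"ry":0,"rz":0.762},{"x":0.154,"y":-0.342,"z":0,"rx":0,"ry":0,"rz":0.762},{"x":0.154,"y":-0.342,"z":0,"rx":0,"ry":0,"rz":0.762}]' | egrep 'pos|open'
python3 - <<'E'
from h import *
st();plan([incase('m',30,14),incase('m',30,100)])
c=robot.calibration('top'); im=robot.capture('top')
for s in spindles(im,c,box=(270,140,350,275)): print(s)
E
```

```text
tool_pos: [597.1, 139.9, 98.9]
tool_pos: [599.9, -50.5, 79.0]
tool_rot: [-2.525, -1.868, 0.001]
tool_pos: [600.9, -50.2, 6.7]
contact_force: [0.7, 0.4, -0.3]
tool_pos: [601.1, -50.3, 7.1]
contact_force: [-0.7, 0.1, 6.8]
opening: 17.6
tool_pos: [600.2, -50.2, 100.3]
opening: 17.6
tool_pos: [553.4, 130.5, 99.7]
opening: 17.6
tool_pos: [507.0, 310.6, 99.6]
opening: 17.7
t42.5 [507.  310.6  99.6] yaw 4.5 F [-0.3 -0.2 -1. ] open 17.7
[505.7, 310.3, 14.0, 4.4] -> x -0.002 y 0.000 z 0.171 | rx 0.001 ry 0.001 rz 0.002 rows>=2
[505.7, 310.3, 100.0, 4.4] -> x 0.000 y 0.000 z -0.172 | rx 0.000 ry 0.000 rz 0.000 rows>=2
(521, -54, 75, 71, 20, [333.0, 212.0])
```

```bash
python3 -m creep '[{"x":0.003,"y":0,"z":0.08,"rx":0,"ry":0,"rz":0},{"x":0.003,"y":0,"z":0.14,"rx":0,"ry":0,"rz":0},{"x":0.003,"y":0,"z":0.171,"rx":0,"ry":0,"rz":0},{"x":0.003,"y":0,"z":0.171,"rx":0,"ry":0,"rz":0},{"x":0.003,"y":0,"z":0.171,"rx":0,"ry":0,"rz":0}]' | egrep 'pos|force|open'
python3 -m creep '[{"x":0,"y":0,"z":0,"rx":0,"ry":0,"rz":0},{"x":0,"y":0,"z":0,"rx":0,"ry":0,"rz":0},{"x":0,"y":0,"z":0,"rx":0,"ry":0,"rz":0},{"x":0,"y":0,"z":0,"rx":0,"ry":0,"rz":0}]' 155 | egrep 'pos|force|open'
python3 -m creep '[{"x":0,"y":0,"z":-0.1,"rx":0,"ry":0,"rz":0},{"x":0,"y":0,"z":-0.172,"rx":0,"ry":0,"rz":0},{"x":0,"y":0,"z":-0.172,"rx":0,"ry":0,"rz":0},{"x":0,"y":0,"z":-0.172,"rx":0,"ry":0,"rz":0},{"x":0,"y":0,"z":-0.172,"rx":0,"ry":0,"rz":0}]' | egrep 'pos|force|open'
python3 - <<'E'
from h import *
c=robot.calibration("top"); im=robot.capture("top")
for s in spindles(im,c,box=(270,140,350,275)): print(s)
st(); cycle((521,-54,75),'m',-30,0,zb=6)
E
```

```text
tool_pos: [508.6, 309.9, 13.9]
contact_force: [0.3, -0.1, -0.2]
opening: 17.6
tool_pos: [508.8, 309.9, 14.3]
contact_force: [0.2, -0.1, 0.0]
opening: 35.6
tool_pos: [508.3, 309.7, 99.5]
contact_force: [0.5, -0.2, -0.0]
opening: 35.4
(520, -54, 76, 72, 20, [333.0, 212.0])
t44.0 [508.2 309.6  99.2] yaw 4.4 F [-0.6  0.2  0.5] open 35.8
[514.6, 127.8, 100.0, 39.7] -> x -0.015 y 0.364 z -0.001 | rx 0.001 ry 0.004 rz -0.784 rows>=5
[521.0, -54.0, 80.0, 75.0] -> x -0.222 y 0.288 z 0.040 | rx 0.000 ry 0.000 rz -0.784 rows>=5
[521.0, -54.0, 6.0, 75.0] -> x 0.000 y 0.000 z 0.148 | rx 0.000 ry 0.000 rz 0.000 rows>=2
[521.0, -54.0, 100.0, 75.0] -> x 0.000 y 0.000 z -0.188 | rx 0.000 ry 0.000 rz 0.000 rows>=2
[515.7, 98.2, 100.0, 39.7] -> x 0.291 y -0.089 z 0.000 | rx 0.000 ry 0.000 rz 0.784 rows>=5
[510.3, 250.4, 100.0, 4.4] -> x 0.186 y -0.241 z 0.000 | rx 0.000 ry 0.000 rz 0.784 rows>=5
[510.3, 250.4, 14.0, 4.4] -> x 0.000 y 0.000 z 0.172 | rx 0.000 ry 0.000 rz 0.000 rows>=2
[510.3, 250.4, 100.0, 4.4] -> x 0.000 y 0.000 z -0.172 | rx 0.000 ry 0.000 rz 0.000 rows>=2
```

```bash
python3 -m creep '[{"x":-0.015,"y":0.364,"z":0,"rx":0,"ry":0.004,"rz":-0.784},{"x":-0.015,"y":0.364,"z":0,"rx":0,"ry":0.004,"rz":-0.784},{"x":-0.015,"y":0.364,"z":0,"rx":0,"ry":0.004,"rz":-0.784},{"x":-0.015,"y":0.364,"z":0,"rx":0,"ry":0.004,"rz":-0.784},{"x":-0.015,"y":0.364,"z":0,"rx":0,"ry":0.004,"rz":-0.784},{"x":-0.015,"y":0.364,"z":0,"rx":0,"ry":0.004,"rz":-0.784},{"x":-0.015,"y":0.364,"z":0,"rx":0,"ry":0.004,"rz":-0.784},{"x":-0.015,"y":0.364,"z":0,"rx":0,"ry":0.004,"rz":-0.784}]' 125 | egrep 'pos'
python3 -m creep '[{"x":-0.222,"y":0.29,"z":0.04,"rx":0,"ry":0,"rz":-0.784},{"x":-0.222,"y":0.29,"z":0.04,"rx":0,"ry":0,"rz":-0.784},{"x":-0.222,"y":0.29,"z":0.04,"rx":0,"ry":0,"rz":-0.784},{"x":-0.222,"y":0.29,"z":0.04,"rx":0,"ry":0,"rz":-0.784},{"x":-0.222,"y":0.29,"z":0.04,"rx":0,"ry":0,"rz":-0.784},{"x":-0.222,"y":0.29,"z":0.04,"rx":0,"ry":0,"rz":-0.784},{"x":-0.222,"y":0.29,"z":0.04,"rx":0,"ry":0,"rz":-0.784},{"x":-0.222,"y":0.29,"z":0.04,"rx":0,"ry":0,"rz":-0.784}]' | egrep 'pos|rot'
python3 -m creep '[{"x":-0.002,"y":0,"z":0.08,"rx":0,"ry":0,"rz":0},{"x":-0.002,"y":0,"z":0.148,"rx":0,"ry":0,"rz":0},{"x":-0.002,"y":0,"z":0.148,"rx":0,"ry":0,"rz":0},{"x":-0.002,"y":0,"z":0.148,"rx":0,"ry":0,"rz":0},{"x":-0.002,"y":0,"z":0.148,"rx":0,"ry":0,"rz":0}]' | egrep 'pos|force'
python3 -m creep '[{"x":0,"y":0,"z":0,"rx":0,"ry":0,"rz":0},{"x":0,"y":0,"z":0,"rx":0,"ry":0,"rz":0},{"x":0,"y":0,"z":0,"rx":0,"ry":0,"rz":0},{"x":0,"y":0,"z":0,"rx":0,"ry":0,"rz":0},{"x":0,"y":0,"z":0,"rx":0,"ry":0,"rz":0},{"x":0,"y":0,"z":0,"rx":0,"ry":0,"rz":0}]' 255 25| egrep 'pos|force|open'
python3 -m creep '[{"x":0,"y":0,"z":-0.1,"rx":0,"ry":0,"rz":0},{"x":0,"y":0,"z":-0.188,"rx":0,"ry":0,"rz":0},{"x":0,"y":0,"z":-0.188,"rx":0,"ry":0,"rz":0},{"x":0,"y":0,"z":-0.188,"rx":0,"ry":0,"rz":0},{"x":0,"y":0,"z":-0.188,"rx":0,"ry":0,"rz":0}]' | egrep 'pos|open'
python3 -m creep '[{"x":0.291,"y":-0.089,"z":0,"rx":0,"ry":0,"rz":0.784},{"x":0.291,"y":-0.089,"z":0,"rx":0,"ry":0,"rz":0.784},{"x":0.291,"y":-0.089,"z":0,"rx":0,"ry":0,"rz":0.784},{"x":0.291,"y":-0.089,"z":0,"rx":0,"ry":0,"rz":0.784},{"x":0.291,"y":-0.089,"z":0,"rx":0,"ry":0,"rz":0.784},{"x":0.291,"y":-0.089,"z":0,"rx":0,"ry":0,"rz":0.784},{"x":0.291,"y":-0.089,"z":0,"rx":0,"ry":0,"rz":0.784},{"x":0.291,"y":-0.089,"z":0,"rx":0,"ry":0,"rz":0.784}]' | egrep 'pos|open'
python3 -m creep '[{"x":0.186,"y":-0.241,"z":0,"rx":0,"ry":0,"rz":0.784},{"x":0.186,"y":-0.241,"z":0,"rx":0,"ry":0,"rz":0.784},{"x":0.186,"y":-0.241,"z":0,"rx":0,"ry":0,"rz":0.784},{"x":0.186,"y":-0.241,"z":0,"rx":0,"ry":0,"rz":0.784},{"x":0.186,"y":-0.241,"z":0,"rx":0,"ry":0,"rz":0.784},{"x":0.186,"y":-0.241,"z":0,"rx":0,"ry":0,"rz":0.784},{"x":0.186,"y":-0.241,"z":0,"rx":0,"ry":0,"rz":0.784},{"x":0.186,"y":-0.241,"z":0,"rx":0,"ry":0,"rz":0.784}]' | egrep 'pos|open'
python3 - <<'E'
from h import *
st();plan([incase('m',-30,14),incase('m',-30,100)])
E
```

```text
tool_pos: [514.6, 128.5, 99.1]
tool_pos: [521.7, -52.7, 79.2]
tool_rot: [-2.495, -1.909, 0.001]
tool_pos: [522.3, -53.3, 6.7]
contact_force: [0.1, -0.1, 0.7]
tool_pos: [522.5, -53.4, 7.0]
contact_force: [-0.7, 0.4, 9.1]
opening: 17.6
tool_pos: [521.6, -53.2, 100.3]
opening: 17.8
tool_pos: [516.4, 98.3, 99.7]
opening: 17.6
tool_pos: [511.2, 249.6, 99.6]
opening: 17.7
t48.8 [511.2 249.6  99.6] yaw 4.5 F [-0.3  0.2 -0.3] open 17.7
[510.3, 250.4, 14.0, 4.4] -> x -0.002 y -0.002 z 0.171 | rx 0.001 ry 0.001 rz 0.001 rows>=2
[510.3, 250.4, 100.0, 4.4] -> x 0.000 y 0.000 z -0.172 | rx 0.000 ry 0.000 rz 0.000 rows>=2
```

Place it, then back off so the top camera and the wrist camera see the case and the bench.

```bash
python3 -m creep '[{"x":0,"y":-0.002,"z":0.08,"rx":0,"ry":0,"rz":0},{"x":0,"y":-0.002,"z":0.14,"rx":0,"ry":0,"rz":0},{"x":0,"y":-0.002,"z":0.171,"rx":0,"ry":0,"rz":0},{"x":0,"y":-0.002,"z":0.171,"rx":0,"ry":0,"rz":0},{"x":0,"y":-0.002,"z":0.171,"rx":0,"ry":0,"rz":0}]' | egrep 'pos|force|open'
python3 -m creep '[{"x":0,"y":0,"z":0,"rx":0,"ry":0,"rz":0},{"x":0,"y":0,"z":0,"rx":0,"ry":0,"rz":0},{"x":0,"y":0,"z":0,"rx":0,"ry":0,"rz":0},{"x":0,"y":0,"z":0,"rx":0,"ry":0,"rz":0}]' 155 | egrep 'pos|force|open'
python3 -m creep '[{"x":0,"y":0,"z":-0.1,"rx":0,"ry":0,"rz":0},{"x":-0.1,"y":0.2,"z":-0.2,"rx":0,"ry":0,"rz":0},{"x":-0.1,"y":0.5,"z":-0.2,"rx":0,"ry":0,"rz":0},{"x":-0.1,"y":0.5,"z":-0.2,"rx":0,"ry":0,"rz":0},{"x":-0.1,"y":0.5,"z":-0.2,"rx":0,"ry":0,"rz":0},{"x":-0.1,"y":0.5,"z":-0.2,"rx":0,"ry":0,"rz":0},{"x":-0.1,"y":0.5,"z":-0.2,"rx":0,"ry":0,"rz":0},{"x":-0.1,"y":0.5,"z":-0.2,"rx":0,"ry":0,"rz":0}]' | egrep 'pos|force|open'
python3 - <<'E'
from h import *
c=robot.calibration("top"); im=robot.capture("top")
for s in spindles(im,c,z=20,box=(200,140,440,275)): print(s)
cv2.imwrite("pics/top9.png",cv2.resize(im[115:275,180:440,::-1],None,fx=3,fy=3,interpolation=cv2.INTER_CUBIC)); st()
a=np.radians(CASE[2])
for r,v in (("s",30),("s",-30),("m",30),("m",-30),("l",44),("l",0),("l",-44)): print(r,v,np.round(incase(r,v,17)[:2]))
E
```

```text
tool_pos: [511.1, 250.0, 13.9]
contact_force: [0.2, -0.7, 0.6]
opening: 18.0
tool_pos: [511.3, 250.0, 14.2]
contact_force: [-0.7, -0.3, 0.6]
opening: 35.6
tool_pos: [481.2, -4.8, 114.8]
contact_force: [0.8, 0.7, -0.6]
opening: 35.9
(387, -83, 175, 53, 27, [341.0, 251.0])
(412, 114, 166, 55, 28, [283.0, 242.0])
(426, 306, 2, 35, 14, [228.0, 237.0])
(514, -259, 11, 87, 18, [392.0, 215.0])
(508, -4, 80, 228, 130, [315.0, 215.0])
(606, 332, 2, 63, 17, [223.0, 184.0])
(523, 282, 5, 232, 156, [238.0, 208.0])
t50.5 [481.1  -3.5 114.5] yaw 4.4 F [ 0.2 -0.6 -0.4] open 35.8
s 30 [430. 304.]
s -30 [435. 245.]
m 30 [506. 310.]
m -30 [510. 250.]
l 44 [595. 331.]
l 0 [598. 287.]
l -44 [602. 243.]
```

View pics/top9.png

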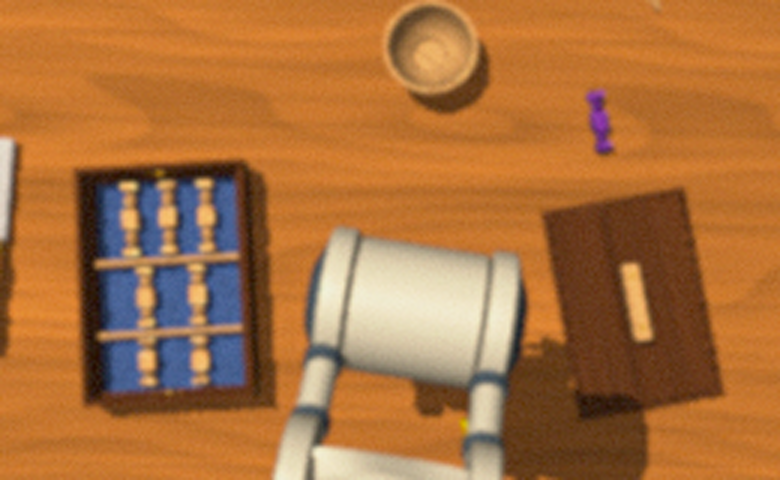

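```bash
python3 - <<'E'
from h import *
c=robot.calibration("top"); im=robot.capture("top")
for s in spindles(im,c,z=34,box=(370,180,420,275)): print(s)
plan([(513,-257,150,11.4)])
E
```

```text
(513, -256, 12, 86, 18, [392.0, 215.0])
[513.0, -257.0, 150.0, 11.4] -> x 0.024 y 0.512 z -0.071 | rx 0.000 ry 0.001 rz -0.154 rows>=6
```

```bash
python3 -m creep '[{"x":-0.11,"y":0.5,"z":-0.15,"rx":0,"ry":0,"rz":-0.154},{"x":-0.11,"y":0.5,"z":-0.15,"rx":0,"ry":0,"rz":-0.154},{"x":-0.11,"y":0.5,"z":-0.15,"rx":0,"ry":0,"rz":-0.154},{"x":-0.11,"y":0.5,"z":-0.15,"rx":0,"ry":0,"rz":-0.154},{"x":-0.11,"y":0.5,"z":-0.15,"rx":0,"ry":0,"rz":-0.154},{"x":-0.11,"y":0.5,"z":-0.15,"rx":0,"ry":0,"rz":-0.154},{"x":-0.11,"y":0.5,"z":-0.15,"rx":0,"ry":0,"rz":-0.154},{"x":-0.11,"y":0.5,"z":-0.15,"rx":0,"ry":0,"rz":-0.154}]' 125 | egrep 'pos'
python3 - <<'E'
from h import *
c=robot.calibration("wrist"); im=robot.capture("wrist")
for s in spindles(im,c,z=35,box=(150,0,500,215)):
    if s[3]>50: print(s)
st()
cv2.imwrite("pics/w10.png",im[:,:,::-1]); np.savez("w10.npz",**c)
# top camera: any spindles left on the bench?
c=robot.calibration("top"); im=robot.capture("top")
print("bench",spindles(im,c,box=(265,140,350,275)))
print("case",[s for s in spindles(im,c,z=20,hi=(24,165,255),box=(200,160,270,250))])
E
```

```text
tool_pos: [446.0, -254.7, 189.0]
(423, -143, 90, 97, 9, [219.0, 191.0])
(525, -359, 92, 51, 20, [427.0, 137.0])
(548, -374, 91, 60, 13, [450.0, 121.0])
(512, -256, 11, 86, 17, [333.0, 130.0])
(571, -386, 90, 124, 22, [467.0, 98.0])
(579, -134, 87, 52, 6, [229.0, 40.0])
t51.5 [ 445.9 -254.3  188.9] yaw 11.5 F [-1.2  0.6 -0.7] open 46.8
bench []
case [(429, 244, 2, 31, 14, [246.0, 237.0]), (426, 306, 2, 35, 14, [228.0, 237.0]), (472, 213, 91, 24, 0, [256.0, 224.0]), (550, 318, 169, 185, 71, [228.0, 205.0]), (606, 332, 7, 64, 14, [222.0, 184.0]), (549, 241, 167, 183, 63, [246.0, 203.0])]
```

View pics/w10.png

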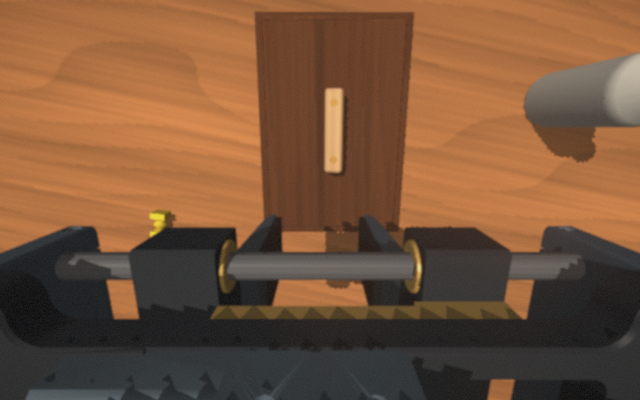

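```bash
python3 -c "
from h import *
plan([(512.5,-256,100,11.4),(512.5,-256,15,11.4),(512.5,-256,140,11.4),(517.7,15,140,7.9),(523,281.5,140,4.4)])"
```

```text
[512.5, -256.0, 100.0, 11.4] -> x 0.130 y 0.030 z 0.178 | rx -0.001 ry 0.002 rz 0.002 rows>=3
[512.5, -256.0, 15.0, 11.4] -> x 0.000 y 0.000 z 0.170 | rx 0.000 ry 0.000 rz 0.000 rows>=2
[512.5, -256.0, 140.0, 11.4] -> x 0.000 y 0.000 z -0.250 | rx 0.000 ry 0.000 rz 0.000 rows>=3
[517.7, 15.0, 140.0, 7.9] -> x 0.117 y -0.529 z 0.000 | rx 0.000 ry 0.000 rz 0.078 rows>=6
[523.0, 281.5, 140.0, 4.4] -> x 0.084 y -0.526 z 0.000 | rx 0.000 ry 0.000 rz 0.078 rows>=6
```

```bash
python3 -m creep '[{"x":0.13,"y":0.03,"z":0.178,"rx":0,"ry":0.002,"rz":0.002},{"x":0.13,"y":0.03,"z":0.178,"rx":0,"ry":0.002,"rz":0.002},{"x":0.13,"y":0.03,"z":0.178,"rx":0,"ry":0.002,"rz":0.002},{"x":0.13,"y":0.03,"z":0.178,"rx":0,"ry":0.002,"rz":0.002},{"x":0.13,"y":0.03,"z":0.178,"rx":0,"ry":0.002,"rz":0.002},{"x":0.13,"y":0.03,"z":0.178,"rx":0,"ry":0.002,"rz":0.002},{"x":0.13,"y":0.03,"z":0.178,"rx":0,"ry":0.002,"rz":0.002}]' | egrep 'pos'
python3 -m creep '[{"x":0,"y":0,"z":0.08,"rx":0,"ry":0,"rz":0},{"x":0,"y":0,"z":0.14,"rx":0,"ry":0,"rz":0},{"x":0,"y":0,"z":0.168,"rx":0,"ry":0,"rz":0},{"x":0,"y":0,"z":0.168,"rx":0,"ry":0,"rz":0},{"x":0,"y":0,"z":0.168,"rx":0,"ry":0,"rz":0},{"x":0,"y":0,"z":0.168,"rx":0,"ry":0,"rz":0}]' | egrep 'pos|force'
python3 -m creep '[{"x":0,"y":0,"z":0,"rx":0,"ry":0,"rz":0},{"x":0,"y":0,"z":0,"rx":0,"ry":0,"rz":0},{"x":0,"y":0,"z":0,"rx":0,"ry":0,"rz":0},{"x":0,"y":0,"z":0,"rx":0,"ry":0,"rz":0},{"x":0,"y":0,"z":0,"rx":0,"ry":0,"rz":0},{"x":0,"y":0,"z":0,"rx":0,"ry":0,"rz":0}]' 255 50 | egrep 'pos|force|open|rot'
python3 -m creep '[{"x":0,"y":0,"z":-0.04,"rx":0,"ry":0,"rz":0},{"x":0,"y":0,"z":-0.1,"rx":0,"ry":0,"rz":0},{"x":0,"y":0,"z":-0.18,"rx":0,"ry":0,"rz":0},{"x":0,"y":0,"z":-0.25,"rx":0,"ry":0,"rz":0},{"x":0,"y":0,"z":-0.25,"rx":0,"ry":0,"rz":0},{"x":0,"y":0,"z":-0.25,"rx":0,"ry":0,"rz":0}]' | egrep 'pos|force|open'
python3 - <<'E'
from h import *
st(); plan([(517.7,15,140,7.9),(523,281.5,140,4.4)])
b=robot.capture("side"); c=robot.calibration("side"); print(proj(c,(512,-256,130)))
cv2.imwrite("pics/s11.png",b[:,:,::-1])
E
```

```text
tool_pos: [512.3, -256.2, 101.1]
tool_pos: [513.3, -256.7, 18.6]
contact_force: [-0.3, -0.7, 0.1]
tool_pos: [513.3, -256.8, 18.9]
tool_rot: [3.125, 0.311, 0.005]
contact_force: [-1.3, 0.8, 6.5]
opening: 19.6
tool_pos: [512.9, -256.6, 144.0]
contact_force: [-0.2, -0.9, -5.1]
opening: 19.7
t54.0 [ 512.9 -256.6  144. ] yaw 11.4 F [-0.2 -0.9 -5.1] open 19.7
[517.7, 15.0, 140.0, 7.9] -> x 0.117 y -0.531 z 0.007 | rx 0.003 ry -0.005 rz 0.077 rows>=6
[523.0, 281.5, 140.0, 4.4] -> x 0.084 y -0.526 z 0.000 | rx 0.000 ry 0.000 rz 0.078 rows>=6
[382.33806538 156.07082974]
```

View pics/s11.png

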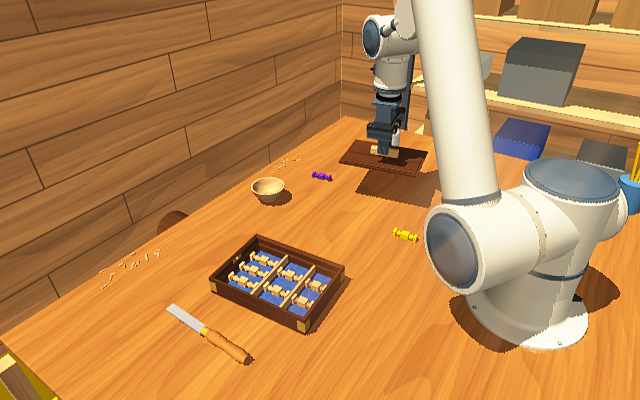

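```bash
sed -i 's/^CASE=.*/CASE=[523.,282.,4.5]/' h.py
python3 -m creep '[{"x":0.117,"y":-0.531,"z":0.007,"rx":0.003,"ry":-0.005,"rz":0.077},{"x":0.117,"y":-0.531,"z":0.007,"rx":0.003,"ry":-0.005,"rz":0.077},{"x":0.117,"y":-0.531,"z":0.007,"rx":0.003,"ry":-0.005,"rz":0.077},{"x":0.117,"y":-0.531,"z":0.007,"rx":0.003,"ry":-0.005,"rz":0.077},{"x":0.117,"y":-0.531,"z":0.007,"rx":0.003,"ry":-0.005,"rz":0.077},{"x":0.117,"y":-0.531,"z":0.007,"rx":0.003,"ry":-0.005,"rz":0.077},{"x":0.117,"y":-0.531,"z":0.007,"rx":0.003,"ry":-0.005,"rz":0.077},{"x":0.117,"y":-0.531,"z":0.007,"rx":0.003,"ry":-0.005,"rz":0.077}]' | egrep 'pos|open'
python3 -m creep '[{"x":0.084,"y":-0.526,"z":0,"rx":0,"ry":0,"rz":0.078},{"x":0.084,"y":-0.526,"z":0,"rx":0,"ry":0,"rz":0.078},{"x":0.084,"y":-0.526,"z":0,"rx":0,"ry":0,"rz":0.078},{"x":0.084,"y":-0.526,"z":0,"rx":0,"ry":0,"rz":0.078},{"x":0.084,"y":-0.526,"z":0,"rx":0,"ry":0,"rz":0.078},{"x":0.084,"y":-0.526,"z":0,"rx":0,"ry":0,"rz":0.078},{"x":0.084,"y":-0.526,"z":0,"rx":0,"ry":0,"rz":0.078},{"x":0.084,"y":-0.526,"z":0,"rx":0,"ry":0,"rz":0.078}]' | egrep 'pos|open'
python3 -c "
from h import *
st();plan([(523.6,282,140,4.5),(523.6,282,80,4.5)])"
```

```text
tool_pos: [516.5, 15.9, 138.0]
opening: 19.4
tool_pos: [521.5, 280.8, 137.5]
opening: 19.2
t55.6 [521.5 280.8 137.5] yaw 4.4 F [ 0.2 -1.  -3.8] open 19.2
[523.6, 282.0, 140.0, 4.5] -> x 0.004 y -0.002 z -0.005 | rx -0.001 ry 0.007 rz -0.001 rows>=1
[523.6, 282.0, 80.0, 4.5] -> x 0.000 y 0.000 z 0.120 | rx 0.000 ry 0.000 rz 0.000 rows>=2
```

```bash
python3 -m creep '[{"x":0.004,"y":-0.002,"z":0.05,"rx":-0.001,"ry":0.007,"rz":-0.001},{"x":0.004,"y":-0.002,"z":0.11,"rx":-0.001,"ry":0.007,"rz":-0.001},{"x":0.004,"y":-0.002,"z":0.11,"rx":-0.001,"ry":0.007,"rz":-0.001},{"x":0.004,"y":-0.002,"z":0.11,"rx":-0.001,"ry":0.007,"rz":-0.001},{"x":0.004,"y":-0.002,"z":0.11,"rx":-0.001,"ry":0.007,"rz":-0.001}]' | egrep 'pos|open|force'
for i in 1 2 3 4; do python3 -m creep '[{"x":0,"y":0,"z":0.01,"rx":0,"ry":0,"rz":0},{"x":0,"y":0,"z":0.01,"rx":0,"ry":0,"rz":0},{"x":0,"y":0,"z":0.01,"rx":0,"ry":0,"rz":0}]' | egrep 'pos|force'; done
python3 -c "
from h import *
st();plan([(523.6,282,60,4.5)])
c=robot.calibration('side');print(proj(c,(523,282,40)))
cv2.imwrite('pics/s12.png',cv2.resize(robot.capture('side')[205:355,180:380,::-1],(800,600),interpolation=cv2.INTER_CUBIC))"
```

```text
tool_pos: [524.1, 281.5, 83.9]
contact_force: [0.7, 0.3, -3.0]
opening: 19.6
tool_pos: [524.2, 281.5, 79.3]
contact_force: [-0.3, 0.0, -4.1]
tool_pos: [524.1, 281.5, 74.1]
contact_force: [0.2, -0.4, -2.8]
tool_pos: [523.9, 281.5, 68.9]
contact_force: [0.1, 0.3, -2.4]
tool_pos: [523.9, 281.6, 63.7]
contact_force: [-0.6, 1.9, -4.7]
t57.4 [523.9 281.6  63.7] yaw 4.4 F [-0.6  1.9 -4.7] open 19.5
[523.6, 282.0, 60.0, 4.5] -> x -0.001 y -0.001 z 0.007 | rx -0.000 ry -0.001 rz -0.001 rows>=1
[276.05916407 273.86396239]
```

View pics/s12.png

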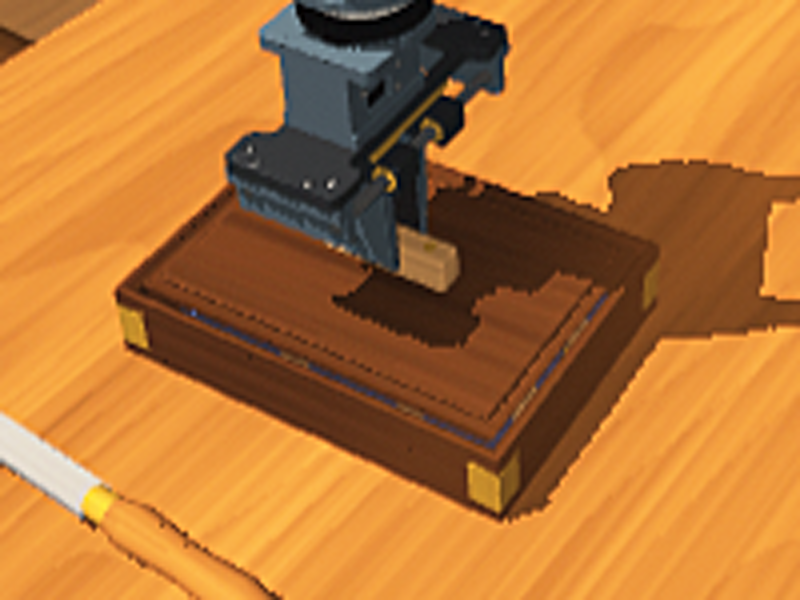

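```bash
for i in 1 2 3; do python3 -m creep '[{"x":0,"y":0,"z":0.006,"rx":0,"ry":0,"rz":0},{"x":0,"y":0,"z":0.006,"rx":0,"ry":0,"rz":0},{"x":0,"y":0,"z":0.006,"rx":0,"ry":0,"rz":0}]' | egrep 'pos|force'; done; python3 -c "
from h import *
st(); print(robot.read_state()['ft_torque'])"
```

```text
tool_pos: [523.9, 281.6, 60.7]
contact_force: [0.7, 2.2, -3.4]
tool_pos: [524.1, 281.6, 57.8]
contact_force: [1.2, 1.4, -0.1]
tool_pos: [523.8, 281.5, 54.6]
contact_force: [0.8, 1.1, -4.5]
t58.3 [523.8 281.5  54.6] yaw 4.5 F [ 0.8  1.1 -4.5] open 19.7
[0.19996049 0.02002091 0.26716855]
```

```bash
for i in 1 2 3 4; do python3 -m creep '[{"x":0,"y":0,"z":0.004,"rx":0,"ry":0,"rz":0},{"x":0,"y":0,"z":0.004,"rx":0,"ry":0,"rz":0},{"x":0,"y":0,"z":0.004,"rx":0,"ry":0,"rz":0}]' | egrep 'pos|force'; done; python3 -c "
from h import *
st(); print(robot.read_state()['ft_torque'])
cv2.imwrite('pics/s13.png',cv2.resize(robot.capture('side')[205:355,180:380,::-1],(800,600),interpolation=cv2.INTER_CUBIC))"
```

```text
tool_pos: [523.6, 281.4, 52.1]
contact_force: [0.6, 2.4, -9.4]
tool_pos: [523.5, 281.3, 49.8]
contact_force: [1.5, 2.5, -15.8]
tool_pos: [523.6, 281.4, 48.9]
contact_force: [-4.4, 0.5, 11.2]
tool_pos: [523.6, 281.4, 48.8]
contact_force: [-9.6, -1.8, 28.2]
t59.5 [523.6 281.4  48.8] yaw 4.5 F [-9.6 -1.8 28.2] open 19.8
[-0.47771078  1.53729986  0.19251262]
```

View pics/s13.png

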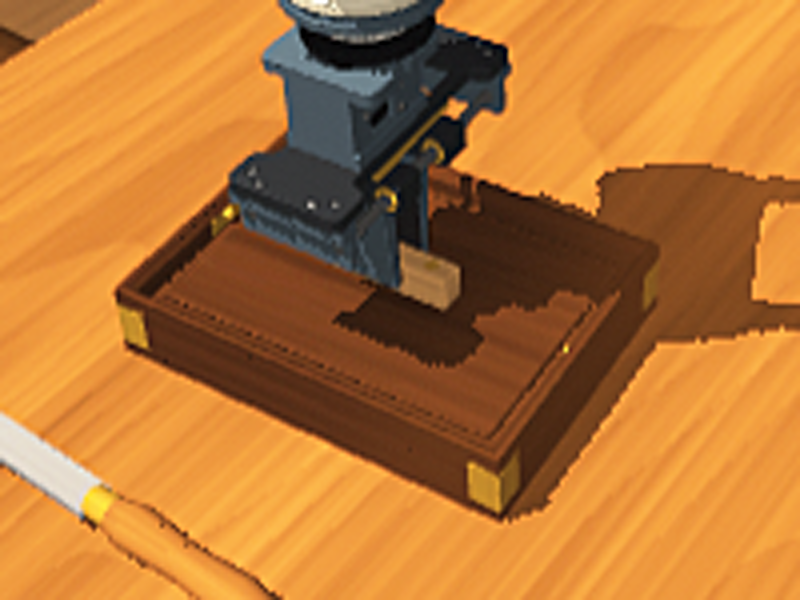

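```bash
python3 -m creep '[{"x":0,"y":0,"z":-0.003,"rx":0,"ry":0,"rz":0},{"x":0,"y":0,"z":-0.003,"rx":0,"ry":0,"rz":0},{"x":0,"y":0,"z":-0.003,"rx":0,"ry":0,"rz":0},{"x":0,"y":0,"z":-0.003,"rx":0,"ry":0,"rz":0},{"x":0,"y":0,"z":-0.003,"rx":0,"ry":0,"rz":0}]' 125 25 | egrep 'pos|force|open'
python3 -m creep '[{"x":0,"y":0,"z":-0.05,"rx":0,"ry":0,"rz":0},{"x":0,"y":0,"z":-0.12,"rx":0,"ry":0,"rz":0},{"x":0,"y":0,"z":-0.2,"rx":0,"ry":0,"rz":0},{"x":0,"y":0.1,"z":-0.28,"rx":0,"ry":0,"rz":0},{"x":0,"y":0.2,"z":-0.28,"rx":0,"ry":0,"rz":0},{"x":0,"y":0.3,"z":-0.28,"rx":0,"ry":0,"rz":0},{"x":-0.1,"y":0.4,"z":-0.28,"rx":0,"ry":0,"rz":0},{"x":-0.1,"y":0.4,"z":-0.28,"rx":0,"ry":0,"rz":0}]' | egrep 'pos|force|open'
python3 - <<'E'
from h import *
st(); b=robot.capture('side'); c=robot.calibration('side'); t=robot.capture('top')
a=np.radians(4.5);u=np.array([np.cos(a),np.sin(a),0]);v=np.array([-u[1],u[0],0]);o=np.array([523,282,0])
for s in (-1,1):
  for w in (-1,1): # predicted px of the field's corners if seated (z=40)
    print(s,w,((proj(c,o+u*116.5*s+v*77.5*w+[0,0,40])-[180,205])*4).round())
im=cv2.resize(b[205:355,180:380,::-1],(800,600),interpolation=cv2.INTER_CUBIC); cv2.imwrite('pics/s14.png',im)
print("handle top-cam",[q for q in spindles(t,robot.calibration('top'),z=65,box=(200,160,280,260))],
 "bench",spindles(t,robot.calibration('top'),box=(280,140,350,275)))
E
```

```text
tool_pos: [523.6, 281.4, 50.1]
contact_force: [-0.1, -0.4, 0.2]
opening: 46.6
tool_pos: [487.5, 75.6, 189.9]
contact_force: [0.8, -0.2, 0.3]
opening: 46.7
t60.9 [487.5  75.6 189.9] yaw 4.4 F [ 0.8 -0.2  0.3] open 46.7
-1 -1 [610. 262.]
-1 1 [479. 433.]
1 -1 [306. 146.]
1 1 [155. 289.]
handle top-cam [(381, 233, 172, 62, 27, [246.0, 251.0]), (481, 237, 2, 67, 27, [246.0, 221.0]), (522, 281, 2, 84, 17, [234.0, 208.0])] bench [(387, 29, 1, 62, 28, [308.0, 251.0]), (522, 137, 91, 245, 136, [281.0, 210.0])]
```

View pics/s14.png

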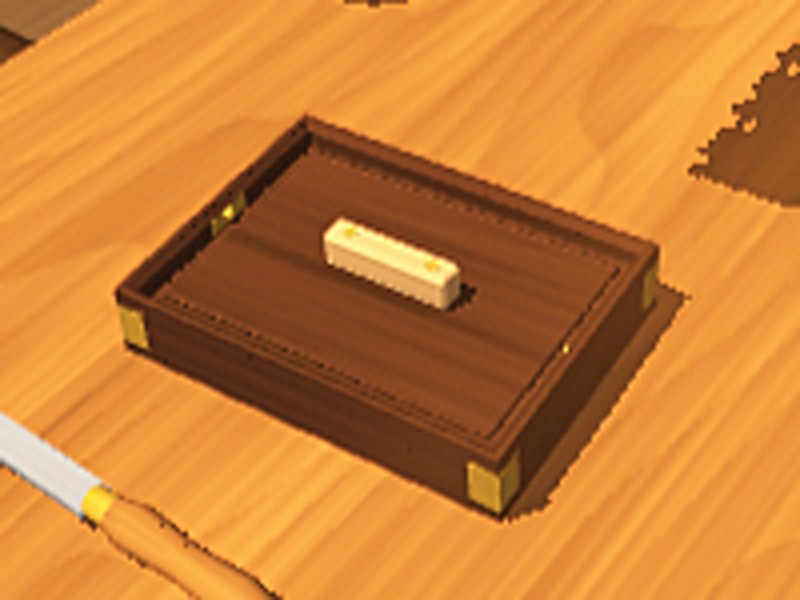

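```bash
python3 -c "
from h import *
plan([(423.3,274.2,120,4.5),(423.3,274.2,46,4.5),(423.3,274.2,100,4.5),(622.7,289.8,100,4.5),(622.7,289.8,46,4.5)])"
```

```text
[423.3, 274.2, 120.0, 4.5] -> x -0.097 y -0.406 z 0.140 | rx 0.001 ry 0.001 rz -0.004 rows>=5
[423.3, 274.2, 46.0, 4.5] -> x 0.000 y 0.000 z 0.148 | rx 0.000 ry 0.000 rz 0.000 rows>=2
[423.3, 274.2, 100.0, 4.5] -> x 0.000 y 0.000 z -0.108 | rx 0.000 ry 0.000 rz 0.000 rows>=2
[622.7, 289.8, 100.0, 4.5] -> x 0.400 y 0.000 z 0.000 | rx 0.000 ry 0.000 rz 0.000 rows>=4
[622.7, 289.8, 46.0, 4.5] -> x 0.000 y 0.000 z 0.108 | rx 0.000 ry 0.000 rz 0.000 rows>=2
```

```bash
python3 -m creep '[{"x":-0.097,"y":-0.406,"z":0.14,"rx":0,"ry":0,"rz":0},{"x":-0.097,"y":-0.406,"z":0.14,"rx":0,"ry":0,"rz":0},{"x":-0.097,"y":-0.406,"z":0.14,"rx":0,"ry":0,"rz":0},{"x":-0.097,"y":-0.406,"z":0.14,"rx":0,"ry":0,"rz":0},{"x":-0.097,"y":-0.406,"z":0.14,"rx":0,"ry":0,"rz":0},{"x":-0.097,"y":-0.406,"z":0.14,"rx":0,"ry":0,"rz":0},{"x":-0.097,"y":-0.406,"z":0.14,"rx":0,"ry":0,"rz":0},{"x":-0.097,"y":-0.406,"z":0.14,"rx":0,"ry":0,"rz":0}]' 255 25 | egrep 'pos|open'
python3 -m creep '[{"x":0,"y":0,"z":0.08,"rx":0,"ry":0,"rz":0},{"x":0,"y":0,"z":0.147,"rx":0,"ry":0,"rz":0},{"x":0,"y":0,"z":0.147,"rx":0,"ry":0,"rz":0},{"x":0,"y":0,"z":0.147,"rx":0,"ry":0,"rz":0},{"x":0,"y":0,"z":0.147,"rx":0,"ry":0,"rz":0}]' | egrep 'pos|force'
for i in 1 2 3 4 5; do python3 -m creep '[{"x":0,"y":0,"z":0.004,"rx":0,"ry":0,"rz":0},{"x":0,"y":0,"z":0.004,"rx":0,"ry":0,"rz":0},{"x":0,"y":0,"z":0.004,"rx":0,"ry":0,"rz":0}]' | egrep 'pos|force'; done
```

```text
tool_pos: [423.9, 273.8, 120.3]
opening: 0.6
tool_pos: [425.0, 273.9, 48.4]
contact_force: [1.3, 1.4, 0.8]
tool_pos: [425.3, 274.0, 47.0]
contact_force: [-0.5, 0.0, 0.8]
tool_pos: [425.3, 274.0, 45.0]
contact_force: [0.0, -0.1, 0.1]
tool_pos: [425.2, 273.9, 42.8]
contact_force: [1.2, 0.3, 0.2]
tool_pos: [425.1, 274.0, 40.8]
contact_force: [0.1, 0.7, 0.2]
tool_pos: [425.1, 273.9, 38.7]
contact_force: [0.0, -0.4, 0.1]
```

```bash
for i in 1 2 ; do python3 -m creep '[{"x":0,"y":0,"z":0.004,"rx":0,"ry":0,"rz":0},{"x":0,"y":0,"z":0.004,"rx":0,"ry":0,"rz":0},{"x":0,"y":0,"z":0.004,"rx":0,"ry":0,"rz":0}]' | egrep 'pos|force'; done
python3 -m creep '[{"x":0,"y":0,"z":-0.12,"rx":0,"ry":0,"rz":0},{"x":0,"y":0,"z":-0.12,"rx":0,"ry":0,"rz":0},{"x":0.2,"y":0,"z":-0.12,"rx":0,"ry":0,"rz":0},{"x":0.395,"y":0,"z":-0.12,"rx":0,"ry":0,"rz":0},{"x":0.395,"y":0,"z":-0.12,"rx":0,"ry":0,"rz":0},{"x":0.395,"y":0,"z":-0.12,"rx":0,"ry":0,"rz":0},{"x":0.395,"y":0,"z":-0.12,"rx":0,"ry":0,"rz":0},{"x":0.395,"y":0,"z":-0.12,"rx":0,"ry":0,"rz":0}]' | egrep 'pos|force'
python3 -m creep '[{"x":0,"y":0,"z":0.05,"rx":0,"ry":0,"rz":0},{"x":0,"y":0,"z":0.1,"rx":0,"ry":0,"rz":0},{"x":0,"y":0,"z":0.1,"rx":0,"ry":0,"rz":0},{"x":0,"y":0,"z":0.1,"rx":0,"ry":0,"rz":0},{"x":0,"y":0,"z":0.1,"rx":0,"ry":0,"rz":0}]' | egrep 'pos|force'
```

```text
tool_pos: [425.3, 274.0, 37.7]
contact_force: [-4.2, -1.6, 25.3]
tool_pos: [425.3, 274.0, 37.5]
contact_force: [-10.1, -5.2, 50.5]
tool_pos: [622.2, 288.2, 97.5]
contact_force: [-1.0, -0.3, -0.0]
tool_pos: [622.6, 288.7, 49.1]
contact_force: [-0.5, -0.0, 0.4]
```

```bash
python3 -m creep '[{"x":0,"y":0,"z":0.02,"rx":0,"ry":0,"rz":0},{"x":0,"y":0,"z":0.02,"rx":0,"ry":0,"rz":0},{"x":0,"y":0,"z":0.02,"rx":0,"ry":0,"rz":0}]' | egrep 'pos|force'
python3 -m creep '[{"x":0,"y":0,"z":0.003,"rx":0,"ry":0,"rz":0},{"x":0,"y":0,"z":0.003,"rx":0,"ry":0,"rz":0},{"x":0,"y":0,"z":0.003,"rx":0,"ry":0,"rz":0}]' | egrep 'pos|force'
python3 -m creep '[{"x":0,"y":0,"z":0.003,"rx":0,"ry":0,"rz":0},{"x":0,"y":0,"z":0.003,"rx":0,"ry":0,"rz":0},{"x":0,"y":0,"z":0.003,"rx":0,"ry":0,"rz":0}]' | egrep 'pos|force'
```

```text
tool_pos: [622.5, 288.7, 39.1]
contact_force: [-0.1, 0.4, 0.6]
tool_pos: [622.7, 288.8, 37.9]
contact_force: [-0.3, -0.7, 2.7]
tool_pos: [622.8, 288.8, 37.7]
contact_force: [-6.1, -2.7, 21.2]
```

Both ends meet the fingers at the same reading (37.7 mm): level and home. Withdrawing and taking a last look.

```bash
python3 -m creep '[{"x":0,"y":0,"z":-0.1,"rx":0,"ry":0,"rz":0},{"x":0,"y":0,"z":-0.2,"rx":0,"ry":0,"rz":0},{"x":0,"y":0,"z":-0.3,"rx":0,"ry":0,"rz":0},{"x":-0.2,"y":0.3,"z":-0.3,"rx":0,"ry":0,"rz":0},{"x":-0.2,"y":0.5,"z":-0.3,"rx":0,"ry":0,"rz":0},{"x":-0.2,"y":0.5,"z":-0.3,"rx":0,"ry":0,"rz":0},{"x":-0.2,"y":0.5,"z":-0.3,"rx":0,"ry":0,"rz":0},{"x":-0.2,"y":0.5,"z":-0.3,"rx":0,"ry":0,"rz":0}]' | egrep 'pos|force'
python3 -m creep '[{"x":0,"y":0.2,"z":0,"rx":0,"ry":0,"rz":0},{"x":0,"y":0.2,"z":0,"rx":0,"ry":0,"rz":0},{"x":0,"y":0.2,"z":0,"rx":0,"ry":0,"rz":0},{"x":0,"y":0.2,"z":0,"rx":0,"ry":0,"rz":0},{"x":0,"y":0.2,"z":0,"rx":0,"ry":0,"rz":0}]' | egrep 'pos|force'
python3 - <<'E'
from h import *
t=robot.capture('top'); b=robot.capture('side')
cv2.imwrite('pics/end.png',cv2.resize(np.vstack([t,b])[:,:,::-1],(480,600),interpolation=cv2.INTER_AREA))
print([q for q in spindles(t,robot.calibration('top'),z=65,box=(200,160,270,260))]); st()
E
```

```text
tool_pos: [545.1, 50.0, 186.8]
contact_force: [1.2, -0.5, -0.7]
tool_pos: [552.3, -48.9, 186.5]
contact_force: [-0.5, 0.8, -0.5]
[(522, 281, 2, 84, 17, [234.0, 208.0])]
t68.0 [552.4 -48.4 186.5] yaw 4.3 F [ 0.6  1.  -0.1] open 0.7
```

```bash
python3 -c "
from rig import robot
print(robot.sign_off())"
```

```text
the job is handed in; nothing more can be done
None
```

All seven spindles that were present are in their own rows: two short (including the one that started in the long row), two medium and three long. The cover is pressed in past both ball catches, and I handed the job in at 68 s.

**Last checks:**
- **Spindles:** before the cover went on, the top and side pictures showed all seven lying straight in their rows. The last top-camera scan found no spindle left on the bench.
- **Cover level:** pressing each end with the closed fingers met firm resistance at the same reading, 37.7 mm. The cover's corners lined up with their seated positions in the side picture, apart from a small shift that was the same at all four.
- **Cover position:** the top camera put the handle at (522, 281). I had estimated the case centre at (523, 282).
- **Bowl, spray bottle and chisel:** I never went near them, but I did not measure their positions again at the end.

**What went wrong or disagreed:**
- The first grip on the spindle in the long row closed above it. The fingertips turned out to be only about 2 mm from the reported tool position, not the stated 19 mm, so I worked by touch heights after that. Before I worked this out, my test touch pressed that spindle with about 30 N, with no visible harm.
- One press on the cover's -x end reached 50 N at the fingertips before I backed off. The 40 N limit is stated for the arm and gripper body, so I don't think this breaks it.
- My final combined picture could not be viewed because the viewer's limit was used up. The handle position at the end is therefore measured, not seen.

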